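# Bed a gas filter cartridge in its V-cradle

### The arm

A 7-joint arm with a two-finger parallel gripper is mounted at the origin on the work surface. World frame = base frame: x ahead of the robot, y to its left, z up, the work surface at z = 0. Lengths are in m, angles in rad, forces in N, time in s.
With the tool pointing down it reaches from about 0.4 to 0.925 m from the base axis. Payload 5.6 kg.
Tool frame: the origin (TCP) lies at the very end of the fingers, on their centre line; the grasp point (between the pads) lies 19 mm behind it (env.grasp_offset is the z of the grasp point in the tool frame, in m); z points along the fingers, y is the direction in which the jaws open and shut (so a half turn about z gives the same grasp; the last joint's range is limited). The gripper opens to 85 mm and grips with 20 to 120 N. Pads are 22 mm wide; open, the fingers measure 114 mm over their backs; the gripper's body (76 mm by 85 mm) begins 54 mm behind the grasp point. The pads swing forward as they close: fully open they stand 13 mm farther back than shut.
Start: joints at [1.19, 0.468, -0.012, 1.603, 0.006, 1.071, -0.056], TCP at [0.215, -0.613, 0.231] pointing down, gripper open.
Joint ranges: [-2.53, 2.53], [-0.31, 2.02], [-1.57, 1.55], [0.28, 2.44], [-1.29, 4.43], [0.15, 1.84], [-2.92, 2.92]. Speed limits (rad/s): [2.57, 2.57, 3.14, 3.14, 3.14, 3.14, 3.14].

### API

Orientations are given as a 3x3 rotation matrix whose columns are the frame's x, y, z axes.
In Python, from bench import env gives the robot as it stands.
- The arm moves only by the tool jog_arm, never from a script. Its argument "series" is a list of rows, each an object of numbers: "dx", "dy", "dz": the shift along the tool's x, y, z in mm; "rx", "ry", "rz": the turn, a rotation vector about the tool's x, y, z in rad; "claw": the closure in counts, from 0 (fully open) to 255 (shut). A call has 1 to 8 rows; each row shifts and turns the commanded pose from where the row before left it, along the tool's axes as they then stand; what a row does not reach is not made up. A row lasts 1/12 s, in which the tool goes at most 41.7 mm and 7.16 degrees, less where a joint would pass 70% of its speed; a pose out of reach is approached as far as the arm can. A call is refused whole if a number of a shift passes 41.7 or a number of a turn 0.125, either way. A call with a gripper value outside its range is refused whole. The fingers move at their own pace and stop on an object; the grip force is fixed at half the most. Time passes only in rows, so rows that do not move let the fingers close. It gives the time, the measured TCP pose, the force and the opening at its end, in the units of the state.
- env.sense(): the state, without advancing time (a new reading comes with each control period).
- env.grab_frame(name): name is "scene" or "top"; returns the picture (420x560x3 uint8, blue, green, red); there is no depth.
- env.camera_info(name): a dict with "vfov" (degrees; the focal length in pixels is half the picture's height over the tangent of half this angle, whatever the lens; pixels are square), "cx", "cy" (the principal point, pixels), "k1" (the pictures are not rectified: a ray, as slopes to the right and down, at radius r is drawn at 1 + k1 r^2 times it, then the intrinsics apply), "rvec" (rotation vector, rad) and "tvec" (3), from world to camera coordinates, as OpenCV has them. Camera axes: x right, y down, z forward; pixel columns grow to the right and rows downward; lengths in m; the calibration is good to about 2 mm. A picture is of the moment at which its call begins. camera_info takes no time and is no camera call.
- env.job_done(): hands the job in, once; it reports no verdict.
The state is a dict: "time_s": time; "qpos": joint angles; "dq": joint speeds; "effort": joint torques, N m; "eef_pos": TCP position; "tcp_rot": TCP orientation; "force": force on the tool from outside, world axes, zero at the start; "torque": the same for the moment, N m; "grip_width": finger opening in m.
Only numpy, scipy, OpenCV 4.12 (cv2) and the standard library are available. Lean on these libraries where they do the work, as an engineer would, in place of code of your own. Each camera call takes 0.05 s, during which the arm holds its last target.

### The job

Lift the fresh gas filter cartridge (green bands) from the bench, stand it upright on the cradle's foot plate, then push it into the V until it sits centred against both blue faces, and keep pressing it home with about 10 N for a full second so that both faces carry load. It has a glass liner: set it down gently, never tip it over and never put more than 12 N on either face. Then let go and back away, leaving it upright and home in the V; leave the spent cartridge (red bands), the vial tray, the wrench and the jar where they are.

Things in the scene. Friction and masses are not known exactly. Their poses are not given: they have to be found in the camera images.
- cartridge_mid (a point): Fresh filter cartridge: upright steel cylinder, diameter 56 mm, 90 mm tall, with green bands and a green top, on which stands a brass stub 16 mm across and 10 mm high; about 0.45 kg (it varies by a quarter). This point is on its axis, 45 mm above its underside; its z axis is the cylinder's axis. It stands loose on the bench.
- cartridge: The same fresh cartridge; origin at the centre of its underside.
- spent: Spent cartridge, same shape and size as the fresh one but with red bands and top, standing on the bench; origin at the centre of its underside. To be left alone.
- cradle: Fixed cradle; origin on the bench under the middle of its white foot plate, 210 mm long (its x), 130 wide (y), 12 thick. On it a rigid blue V-block, two upright faces at 90 degrees, tops 72 mm above the bench, open to the cradle's -x: push along its +x. Mouth 88 mm wide at x = +16, apex at x = +60 mm, give or take 12 mm (see seat); the plate from x = -105 to +3 mm is clear. Plate and faces are slippery.
- seat (a point): Nominal place of cartridge_mid when home: on the cradle's mid-line (y = 0), x = +20 mm, 57 mm above the bench; axes as the cradle's. The V-block is clamped on the plate at a setting that is not reported: the true place lies on the mid-line up to 12 mm nearer or farther along the cradle's x, so home has to be felt (or seen). The clamp does not yield when pressed.
- vial_tray: White tray of amber vials, 100 x 70 mm, 43 mm high; origin at the centre of its underside. To be left alone.
- wrench: Small wrench lying on the bench, 150 mm long; origin near its middle. To be left alone.
- jar: Closed jar, 56 mm across, 70 mm tall; origin at the centre of its underside. To be left alone.
Not all that is in view belongs to the job. Leave any black or yellow look-alike of the cradle alone.

How it is judged:
By the outcome, as a careful person would: the job done as asked, in the order asked, and still so for the second after the job is handed in, with the robot touching nothing.
It also fails if it takes over 61 s, if anything falls off the work surface, if the arm or the gripper's body presses on something with over 40 N, if the wrist force passes 120 N, or if a joint passes its speed limit or range.

## Working session

There is one attempt and no reset: what is moved stays moved. The work goes in short steps, Python scripts to look and compute and a tool call to move; the robot and the scene stay as the last step left them, time stands still between calls to the robot, and variables do not carry over. Pictures are saved under pics/ and viewed, and the job is handed in when it is done.

Besides the shell and the picture viewer there is one more tool, called after "Call:" as name([rows], argument=value, ...), one row to a line, values as JSON. jog_arm: Moves the arm, as the interface text tells. Its arguments: {"type":"object","properties":{"series":{"type":"array"}},"required":["series"]}

```bash
ls; mkdir -p pics; python3 - <<'E'
from bench import env
import cv2,json
s=env.sense();print({k:(v if not hasattr(v,'round') else v) for k,v in s.items()})
for n in("scene","top"):
    print(n,env.camera_info(n)); cv2.imwrite(f'pics/{n}0.png',env.grab_frame(n))
print(env.grasp_offset)
E
```

```text
pics
{'time_s': 0.0, 'qpos': array([ 1.18997952,  0.46840229, -0.01163307,  1.60363236,  0.0059825 ,
        1.07141168, -0.05630101]), 'dq': array([ 0.00049505, -0.00086038, -0.0003841 , -0.0009017 , -0.00041164,
        0.00160127, -0.00049846]), 'effort': array([-4.22416242e-04, -5.32384157e+01,  2.11113790e-02, -2.51301795e+01,
        1.13566380e-02,  7.85620243e-03, -8.63455568e-06]), 'eef_pos': array([ 0.21519653, -0.61274076,  0.23031843]), 'tcp_rot': array([[ 9.43495802e-01,  3.31383751e-01, -6.93633176e-04],
       [ 3.31384462e-01, -9.43494309e-01,  1.68141833e-03],
       [-9.72442431e-05, -1.81627039e-03, -9.99998346e-01]]), 'force': array([-0.52016235,  0.05141824, -0.45816842]), 'torque': array([0.0167526 , 0.02327997, 0.03958364]), 'grip_width': 0.08534083696017127}
scene {'vfov': 51.62516539143825, 'cx': 280.9607653521343, 'cy': 212.44235418745762, 'k1': 0.03201021481378052, 'rvec': array([ 2.35757703,  0.94329259, -0.28584266]), 'tvec': array([-0.39748631, -0.25766614,  1.29393364])}
top {'vfov': 56.902296552425035, 'cx': 279.90621367211065, 'cy': 204.88242309617212, 'k1': -0.10672899691467404, 'rvec': array([ 2.1995739 , -2.23963909,  0.06573415]), 'tvec': array([0.00750667, 0.53415803, 1.08742881])}
-0.0187
```

View pics/scene0.png

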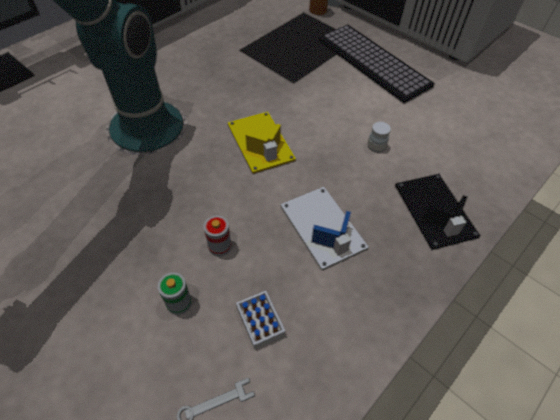

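View pics/top0.png

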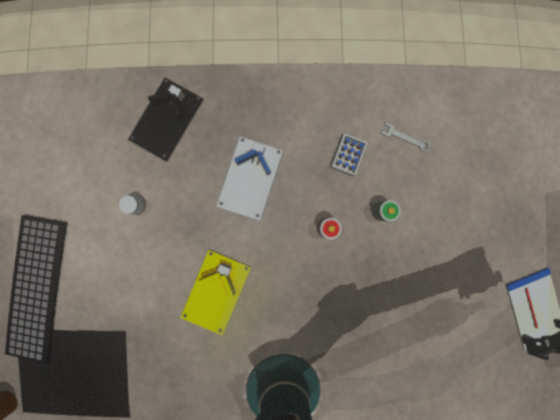

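Candidates. Green cartridge: top (390,210), scene (174,292). Look-alikes: the red spent cartridge at top (330,229) and the jar at top (131,204). White/blue cradle: top (250,178). Look-alikes: the yellow one at (215,292) and the black one at (166,119). I choose the green cartridge and the white cradle, and will check both in a crop.

```bash
cat > h.py <<'E'
import cv2,numpy as np
from bench import env
def cam(n):
    i=env.camera_info(n);R=cv2.Rodrigues(np.array(i['rvec']))[0];t=np.array(i['tvec']);f=210/np.tan(np.radians(i['vfov'])/2)
    K=np.array([[f,0,i['cx']],[0,f,i['cy']],[0,0,1]]);return K,np.array([i['k1'],0,0,0,0.]),R,t
def ray(n,p):
    K,d,R,t=cam(n);u=cv2.undistortPointsIter(np.array(p,float).reshape(-1,1,2),K,d,None,None,(3,50,1e-10)).reshape(-1,2)
    v=np.c_[u,np.ones(len(u))]@R;return -R.T@t,v/np.linalg.norm(v,axis=1)[:,None]
def onz(n,p,z):
    c,v=ray(n,p);return c+v*((z-c[2])/v[:,2])[:,None]
def tri(ps,pt):
    a,u=ray("scene",[ps]);b,v=ray("top",[pt]);u=u[0];v=v[0]
    s=np.linalg.lstsq(np.c_[u,-v],b-a,rcond=None)[0];p=a+s[0]*u;q=b+s[1]*v;return (p+q)/2,np.linalg.norm(p-q)
def proj(n,P):
    K,d,R,t=cam(n);return cv2.projectPoints(np.array(P,float).reshape(-1,1,3),cv2.Rodrigues(R)[0],t,K,d)[0].reshape(-1,2)
E
python3 - <<'E'
import cv2,numpy as np
s=cv2.imread('pics/scene0.png');t=cv2.imread('pics/top0.png')
def c(im,x,y,w,h,k):return cv2.resize(im[y:y+h,x:x+w],None,fx=k,fy=k,interpolation=cv2.INTER_CUBIC)
a=np.hstack([c(s,140,180,100,140,4)[:, :],np.zeros((560,8,3),np.uint8)][:1]+[c(s,275,180,100,140,4)[:560]])
cv2.imwrite('pics/cs.png',a)
cv2.imwrite('pics/ct.png',c(t,210,125,200,110,4))
E
```

```text
(no output)
```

View pics/cs.png

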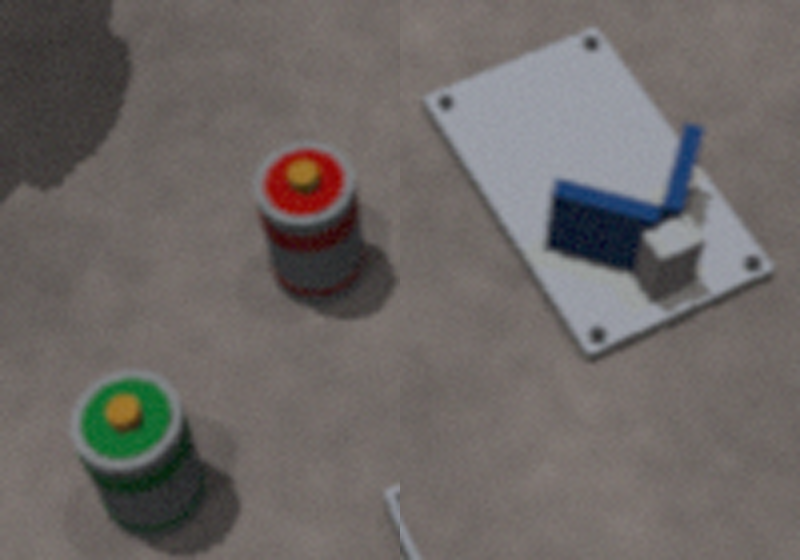

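View pics/ct.png

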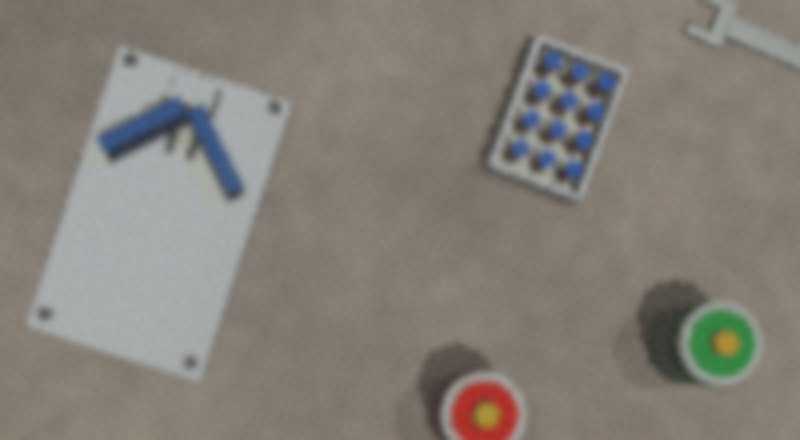

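The crops show the green-banded cartridge with its brass stub (scene (171,283), top (391,210)). The white plate carries the blue V, whose mouth faces the robot (top apex about (256,151)). Now I'll measure both.

```bash
cat > meas.py <<'E'
from h import *
def cen(im,lo,hi,box=None,fill=True):
    h=cv2.cvtColor(im,cv2.COLOR_BGR2HSV);m=cv2.inRange(h,lo,hi)
    if box: mm=np.zeros_like(m);x,y,w,hh=box;mm[y:y+hh,x:x+w]=255;m&=mm
    cs=cv2.findContours(m,cv2.RETR_EXTERNAL,cv2.CHAIN_APPROX_NONE)[0];c=max(cs,key=cv2.contourArea);return c
E
python3 - <<'E'
from meas import *
s=cv2.imread('pics/scene0.png');t=cv2.imread('pics/top0.png')
for name,lo,hi,bs,bt in [("green",(50,120,90),(80,255,255),(150,265,45,35),(370,190,40,40)),("red",(0,170,120),(8,255,255),(200,205,40,28),(310,210,45,45)),]:
    e=[cv2.fitEllipse(cv2.convexHull(cen(im,lo,hi,b))) for im,b in((s,bs),(t,bt))]
    P,g=tri(e[0][0],e[1][0]);print(name,e,P.round(4),g.round(4),'z.09 scene',onz("scene",[e[0][0]],.09).round(4),'top',onz("top",[e[1][0]],.09).round(4))
for n,im,b in(("scene",s,(165,270,15,25)),("top",t,(380,200,20,20))):
    c=cen(im,(12,120,100),(28,255,255),b);m=cv2.moments(c);p=(m['m10']/m['m00'],m['m01']/m['m00']);print('stub',n,p,onz(n,[p],.1).round(4))
# plate
for n,im,b in(("scene",s,(275,180,100,95)),("top",t,(210,128,80,100))):
    c=cen(im,(95,0,110) if 0 else (0,0,125),(180,70,255),b);r=cv2.minAreaRect(c);print(n,cv2.contourArea(c),cv2.approxPolyDP(cv2.convexHull(c),4,True).reshape(-1,2).tolist())
    c=cen(im,(100,130,40),(125,255,255),b);print('blue',cv2.contourArea(c),cv2.approxPolyDP(c,1.5,True).reshape(-1,2).tolist())
E
```

```text
green [((171.15248107910156, 284.2191162109375), (17.74896812438965, 21.790525436401367), 63.052120208740234), ((390.07757568359375, 210.3845672607422), (14.37625503540039, 14.676058769226074), 137.1343994140625)] [ 0.5117 -0.2923  0.0915] 0.0005 z.09 scene [[ 0.5107 -0.2922  0.09  ]] top [[ 0.5119 -0.2926  0.09  ]]
red [((215.60922241210938, 225.30160522460938), (14.737631797790527, 18.06884765625), 77.30023956298828), ((330.6077575683594, 228.26589965820312), (14.192706108093262, 14.340822219848633), 27.29155158996582)] [ 0.4676 -0.1321  0.091 ] 0.0011 z.09 scene [[ 0.4666 -0.1321  0.09  ]] top [[ 0.4679 -0.1318  0.09  ]]
stub scene (170.24378109452735, 281.9950248756219) [[ 0.5107 -0.2922  0.1   ]]
stub top (390.5, 210.0) [[ 0.5128 -0.2906  0.1   ]]
scene 2692.5 [[324, 187], [367, 247], [321, 267], [281, 203]]
blue 368.5 [[349, 212], [346, 213], [340, 232], [315, 226], [314, 241], [327, 243], [332, 246], [334, 236], [345, 231]]
top 7147.0 [[289, 128], [289, 227], [210, 227], [210, 151], [225, 135], [247, 128]]
blue 36.5 [[254, 152], [251, 151], [236, 159], [238, 161]]
```

```bash
python3 - <<'E'
from meas import *
s=cv2.imread('pics/scene0.png');t=cv2.imread('pics/top0.png')
def corners(im,b,thr):
    x,y,w,h=b;g=cv2.GaussianBlur(im,(3,3),0);l=cv2.cvtColor(g,cv2.COLOR_BGR2GRAY).astype(int)
    # white plate bluish vs. brown bench: use b-r too
    m=((g[...,0].astype(int)>thr)).astype(np.uint8)*255
    mm=np.zeros_like(m);mm[y:y+h,x:x+w]=m[y:y+h,x:x+w]
    mm=cv2.morphologyEx(mm,cv2.MORPH_OPEN,np.ones((3,3)))
    c=max(cv2.findContours(mm,cv2.RETR_EXTERNAL,cv2.CHAIN_APPROX_NONE)[0],key=cv2.contourArea)
    h=cv2.convexHull(c);q=cv2.approxPolyN(h,4).reshape(-1,2) if hasattr(cv2,'approxPolyN') else cv2.approxPolyDP(h,4,True).reshape(-1,2)
    # refine lines on contour pts
    pts=c.reshape(-1,2).astype(float);L=[]
    for i in range(4):
        a,bb=q[i].astype(float),q[(i+1)%4].astype(float);d=bb-a;n=np.linalg.norm(d);d/=n
        r=pts-a;al=r@d;pe=abs(r@[-d[1],d[0]]);k=pts[(al>.1*n)&(al<.9*n)&(pe<2)]
        vx,vy,x0,y0=cv2.fitLine(k.astype(np.float32),cv2.DIST_HUBER,0,.01,.01).ravel();L.append(np.cross([x0,y0,1],[x0+vx,y0+vy,1]))
    o=[]
    for i in range(4):
        p=np.cross(L[i-1],L[i]);o.append(p[:2]/p[2])
    return np.array(o),cv2.contourArea(c)
print(t[180,240],t[180,300],t[230,240],s[200,310],s[190,270])
for n,im,b,thr in(("scene",s,(270,175,110,100),130),("top",t,(205,125,90,105),135)):
    q,A=corners(im,b,thr);P=onz(n,q,.012);print(n,A,q.round(1).tolist());print(P[:,:2].round(4).tolist(),np.linalg.norm(P-np.roll(P,-1,0),axis=1).round(4),'c',P.mean(0).round(4))
# blue top image crop values
h=cv2.cvtColor(t,cv2.COLOR_BGR2HSV)
x,y,w,hh=228,142,50,36
m=(t[y:y+hh,x:x+w,0].astype(int)-t[y:y+hh,x:x+w,2]>40).astype(np.uint8)*255
for c in cv2.findContours(m,cv2.RETR_EXTERNAL,cv2.CHAIN_APPROX_NONE,offset=(x,y))[0]:
    r=cv2.minAreaRect(c);b=cv2.boxPoints(r);print(r,cv2.contourArea(c),onz("top",b,.072)[:,:2].round(4).tolist())
E
```

```text
[172 172 168] [120 127 135] [118 131 138] [163 156 153] [103 108 115]
scene 2177.5 [[342.5, 212.0], [336.8, 289.9], [280.7, 203.9], [323.3, 186.6]]
[[0.622, 0.1477], [0.748, -0.0309], [0.4912, 0.0576], [0.533, 0.1778]] [0.2186 0.2716 0.1273 0.094 ] c [0.5985 0.0881 0.012 ]
top 3260.5 [[282.3, 150.0], [259.1, 219.9], [215.8, 206.1], [239.5, 136.7]]
[[0.6898, -0.0116], [0.493, 0.0571], [0.5337, 0.1783], [0.7298, 0.109]] [0.2084 0.1279 0.2079 0.1271] c [0.6116 0.0832 0.012 ]
((263.10003662109375, 161.6999969482422), (21.913463592529297, 4.024921894073486), 63.43495178222656) 64.5 [[0.6727, 0.06], [0.6774, 0.0503], [0.6243, 0.025], [0.6196, 0.0347]]
((245.10003662109375, 155.6999969482422), (4.0249223709106445, 21.913467407226562), 63.43495178222656) 73.5 [[0.6575, 0.119], [0.6831, 0.0663], [0.6733, 0.0616], [0.6478, 0.1143]]
```

Height check: the cartridge top triangulates at 91 mm against 90 expected. The plate measures 208x128 mm against 210x130, and the two views agree to about 2 mm. The cradle centre is (0.612, 0.083) with yaw −19.4°. The V mouth appears about 6 mm farther than nominal, so home is at cradle x of about +26 mm.

First I'll turn the tool so its x lies along the cradle's x.

Call:
jog_arm([
  {"rz": 0.113},
  {"rz": 0.113},
  {"rz": 0.113},
  {"rz": 0.113},
  {"rz": 0.113},
  {"rz": 0.111},
  {},
])

```text
invalid input
```

```bash
cat > st.py <<'E'
from h import *
C=np.array([.6116,.0832]);yaw=np.arctan2(-.069,.1964)
U=np.array([[np.cos(yaw),np.sin(yaw)],[-np.sin(yaw),np.cos(yaw)]])
def cr(p): return U@(np.asarray(p)[:2]-C)
s=env.sense();R=s['tcp_rot'];p=s['eef_pos']
print('t',round(s['time_s'],2),'p',p.round(4),'cradle mm',(cr(p)*1e3).round(1),'F cr',(U@s['force'][:2]).round(2),s['force'][2].round(2),'w',round(s['grip_width'],4))
print('yawerr deg',np.degrees(np.arctan2(R[1,0],R[0,0])-yaw).round(2),'z',R[:,2].round(4),'T',s['torque'].round(2))
def to(w): d=R.T@(np.array(w)-p);print('to',w,(d*1e3).round(1))
if __name__=='__main__':
    to([.5113,-.2924,.2]);to([.5113,-.2924,.062])
    h=C+U.T@np.array([-.028,0]);to([*h,.15])
E
python3 st.py
```

```text
t 0.1 p [ 0.2152 -0.6128  0.2304] cradle mm [-143.3 -788.1] F cr [ 0.5  -0.95] -0.13 w 0.0855
yawerr deg 38.71 z [-6.0e-04  1.4e-03 -1.0e+00] T [ 0.02  0.05 -0.01]
to [0.5113, -0.2924, 0.2] [ 385.6 -204.2   30.7]
to [0.5113, -0.2924, 0.062] [ 385.6 -204.   168.7]
to [np.float64(0.5851828887131968), np.float64(0.0924809606863005), 0.15] [ 582.8 -542.8   81.2]
```

Call:
jog_arm([
  {"dx": 0,"dy": 0,"dz": 0,"rx": 0,"ry": 0,"rz": 0.113,"claw": 0},
  {"dx": 0,"dy": 0,"dz": 0,"rx": 0,"ry": 0,"rz": 0.113,"claw": 0},
  {"dx": 0,"dy": 0,"dz": 0,"rx": 0,"ry": 0,"rz": 0.113,"claw": 0},
  {"dx": 0,"dy": 0,"dz": 0,"rx": 0,"ry": 0,"rz": 0.113,"claw": 0},
  {"dx": 0,"dy": 0,"dz": 0,"rx": 0,"ry": 0,"rz": 0.113,"claw": 0},
  {"dx": 0,"dy": 0,"dz": 0,"rx": 0,"ry": 0,"rz": 0.111,"claw": 0},
  {"dx": 0,"dy": 0,"dz": 0,"rx": 0,"ry": 0,"rz": 0,"claw": 0},
])

```text
time_s: 0.68
eef_pos: [0.2154, -0.6129, 0.2307]
tcp_rot: [[0.942, -0.334, -0.001], [-0.334, -0.942, 0.001], [-0.001, -0.001, -1.0]]
force: [-0.7, -0.8, 0.1]
grip_width: 0.0856
```

```bash
python3 st.py
```

```text
t 0.68 p [ 0.2154 -0.6129  0.2307] cradle mm [-143.1 -788.1] F cr [-0.36 -0.97] 0.07 w 0.0856
yawerr deg -0.17 z [-8.e-04  9.e-04 -1.e+00] T [-0.   -0.05  0.03]
to [0.5113, -0.2924, 0.2] [ 171.8 -401.    30.8]
to [0.5113, -0.2924, 0.062] [ 172.  -400.9  168.8]
to [np.float64(0.5851828887131968), np.float64(0.0924809606863005), 0.15] [ 112.9 -788.4   81. ]
```

Call:
jog_arm([
  {"dx": 14,"dy": -32,"dz": 0,"rx": 0,"ry": 0,"rz": 0,"claw": 0},
  {"dx": 14,"dy": -32,"dz": 0,"rx": 0,"ry": 0,"rz": 0,"claw": 0},
  {"dx": 14,"dy": -32,"dz": 0,"rx": 0,"ry": 0,"rz": 0,"claw": 0},
  {"dx": 14,"dy": -32,"dz": 0,"rx": 0,"ry": 0,"rz": 0,"claw": 0},
  {"dx": 14,"dy": -32,"dz": 0,"rx": 0,"ry": 0,"rz": 0,"claw": 0},
  {"dx": 14,"dy": -32,"dz": 0,"rx": 0,"ry": 0,"rz": 0,"claw": 0},
  {"dx": 14,"dy": -32,"dz": 0,"rx": 0,"ry": 0,"rz": 0,"claw": 0},
  {"dx": 14,"dy": -32,"dz": 0,"rx": 0,"ry": 0,"rz": 0,"claw": 0},
])

```text
time_s: 1.35
eef_pos: [0.4068, -0.4075, 0.2312]
tcp_rot: [[0.944, -0.329, -0.0], [-0.329, -0.944, 0.0], [-0.0, 0.0, -1.0]]
force: [-0.2, 0.1, -0.3]
grip_width: 0.0854
```

Call:
jog_arm([
  {"dx": 14,"dy": -32,"dz": 0,"rx": 0,"ry": 0,"rz": 0,"claw": 0},
  {"dx": 14,"dy": -32,"dz": 0,"rx": 0,"ry": 0,"rz": 0,"claw": 0},
  {"dx": 14,"dy": -32,"dz": 0,"rx": 0,"ry": 0,"rz": 0,"claw": 0},
  {"dx": 14,"dy": -32,"dz": 0,"rx": 0,"ry": 0,"rz": 0,"claw": 0},
  {"dx": 4,"dy": -17,"dz": 0,"rx": 0,"ry": 0,"rz": 0,"claw": 0},
  {"dx": 0,"dy": 0,"dz": 0,"rx": 0,"ry": 0,"rz": 0,"claw": 0},
  {"dx": 0,"dy": 0,"dz": 0,"rx": 0,"ry": 0,"rz": 0,"claw": 0},
])

```text
time_s: 1.93
eef_pos: [0.5111, -0.2909, 0.231]
tcp_rot: [[0.945, -0.327, -0.001], [-0.327, -0.945, 0.0], [-0.001, -0.0, -1.0]]
force: [-0.3, 0.6, -0.1]
grip_width: 0.0852
```

```bash
python3 st.py; python3 -c "
from h import *
for n in('top','scene'):cv2.imwrite(f'pics/{n}1.png',env.grab_frame(n))
t=cv2.imread('pics/top1.png');s=cv2.imread('pics/scene1.png')
cv2.imwrite('pics/c1.png',np.hstack([cv2.resize(s[200:320,100:240],None,fx=3,fy=3),cv2.resize(t[150:270,330:450],None,fx=3,fy=3)]))"
```

```text
t 1.93 p [ 0.5111 -0.2909  0.231 ] cradle mm [  29.2 -386.3] F cr [-0.53  0.46] -0.1 w 0.0852
yawerr deg 0.28 z [-6.e-04  3.e-04 -1.e+00] T [-0.    0.04  0.01]
to [0.5113, -0.2924, 0.2] [ 0.7  1.3 31. ]
to [0.5113, -0.2924, 0.062] [  0.7   1.4 169. ]
to [np.float64(0.5851828887131968), np.float64(0.0924809606863005), 0.15] [ -55.3 -386.5   81. ]
```

View pics/c1.png

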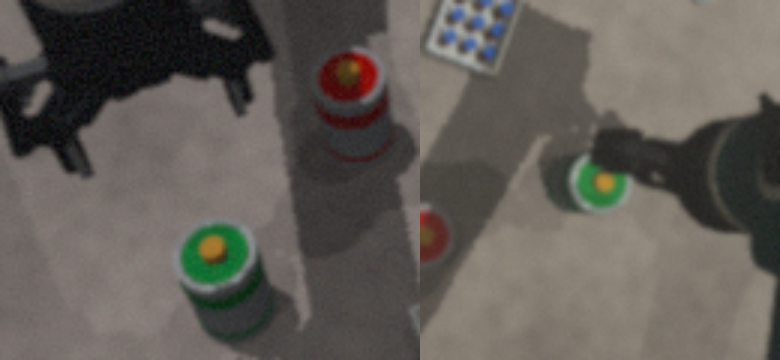

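```bash
python3 -c "
from h import *
P=np.array([[.511+.0165,-.291+.047,.25],[.511-.0165,-.291-.047,.25]])
print((proj('top',P)-[330,150])*3,(proj('scene',P)-[100,200])*3)"
```

```text
[[182.57001497 157.84877113]
 [304.51511864 199.42779954]] [[245.11845811  95.65808974]
 [ 78.87733154 161.23868095]]
```

The projected finger places match the picture, and the red cartridge is clear of the fingers. Descending.

Call:
jog_arm([
  {"dx": 0.7,"dy": 1.3,"dz": 20,"rx": 0,"ry": 0,"rz": 0.004,"claw": 0},
  {"dx": 0,"dy": 0,"dz": 25,"rx": 0,"ry": 0,"rz": 0,"claw": 0},
  {"dx": 0,"dy": 0,"dz": 25,"rx": 0,"ry": 0,"rz": 0,"claw": 0},
  {"dx": 0,"dy": 0,"dz": 25,"rx": 0,"ry": 0,"rz": 0,"claw": 0},
  {"dx": 0,"dy": 0,"dz": 25,"rx": 0,"ry": 0,"rz": 0,"claw": 0},
  {"dx": 0,"dy": 0,"dz": 25,"rx": 0,"ry": 0,"rz": 0,"claw": 0},
  {"dx": 0,"dy": 0,"dz": 23,"rx": 0,"ry": 0,"rz": 0,"claw": 0},
  {"dx": 0,"dy": 0,"dz": 0,"rx": 0,"ry": 0,"rz": 0,"claw": 0},
])

```text
time_s: 2.7
eef_pos: [0.5067, -0.2938, 0.0589]
tcp_rot: [[0.941, -0.337, -0.008], [-0.337, -0.941, 0.003], [-0.008, -0.0, -1.0]]
force: [-1.1, -0.0, -0.3]
grip_width: 0.0853
```

```bash
python3 st.py; python3 -c "
from h import *
for n in('top','scene'):cv2.imwrite(f'pics/{n}2.png',env.grab_frame(n))
t=cv2.imread('pics/top2.png');s=cv2.imread('pics/scene2.png')
cv2.imwrite('pics/c2.png',np.hstack([cv2.resize(s[220:340,100:240],None,fx=3,fy=3),cv2.resize(t[150:270,330:450],None,fx=3,fy=3)]))"
```

```text
t 2.7 p [ 0.5067 -0.2938  0.0589] cradle mm [  26.  -390.5] F cr [-0.99 -0.39] -0.27 w 0.0853
yawerr deg -0.36 z [-0.0079  0.003  -1.    ] T [-0.01  0.04  0.02]
to [0.5113, -0.2924, 0.2] [   2.7   -2.9 -141.2]
to [0.5113, -0.2924, 0.062] [ 3.8 -2.9 -3.2]
to [np.float64(0.5851828887131968), np.float64(0.0924809606863005), 0.15] [ -57.2 -390.2  -90.6]
```

View pics/c2.png

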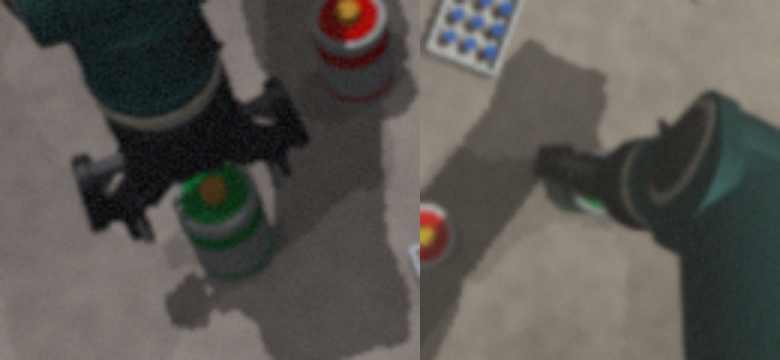

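Call:
jog_arm([
  {"dx": 0,"dy": 0,"dz": 0,"rx": 0,"ry": 0,"rz": 0,"claw": 0},
  {"dx": 0,"dy": 0,"dz": 0,"rx": 0,"ry": 0,"rz": 0,"claw": 0},
])

```text
time_s: 2.97
eef_pos: [0.5119, -0.2947, 0.0652]
tcp_rot: [[0.942, -0.336, 0.003], [-0.336, -0.942, -0.002], [0.003, 0.001, -1.0]]
force: [-0.0, -0.4, 0.1]
grip_width: 0.0855
```

```bash
python3 st.py
```

```text
t 2.97 p [ 0.5119 -0.2947  0.0652] cradle mm [  31.1 -389.6] F cr [ 0.1  -0.41] 0.1 w 0.0855
yawerr deg -0.28 z [ 0.0028 -0.0017 -1.    ] T [ 0.04 -0.01 -0.03]
to [0.5113, -0.2924, 0.2] [  -0.9   -1.9 -134.8]
to [0.5113, -0.2924, 0.062] [-1.3 -2.   3.2]
to [np.float64(0.5851828887131968), np.float64(0.0924809606863005), 0.15] [ -60.8 -389.2  -85.3]
```

Call:
jog_arm([
  {"dx": -0.5,"dy": -2,"dz": 2,"rx": 0,"ry": 0,"rz": 0,"claw": 0},
  {"dx": 0,"dy": 0,"dz": 0,"rx": 0,"ry": 0,"rz": 0,"claw": 30},
  {"dx": 0,"dy": 0,"dz": 0,"rx": 0,"ry": 0,"rz": 0,"claw": 50},
  {"dx": 0,"dy": 0,"dz": 0,"rx": 0,"ry": 0,"rz": 0,"claw": 70},
  {"dx": 0,"dy": 0,"dz": 0,"rx": 0,"ry": 0,"rz": 0,"claw": 90},
  {"dx": 0,"dy": 0,"dz": 0,"rx": 0,"ry": 0,"rz": 0,"claw": 120},
  {"dx": 0,"dy": 0,"dz": 0,"rx": 0,"ry": 0,"rz": 0,"claw": 180},
  {"dx": 0,"dy": 0,"dz": 0,"rx": 0,"ry": 0,"rz": 0,"claw": 255},
])

```text
time_s: 3.63
eef_pos: [0.5115, -0.2917, 0.062]
tcp_rot: [[0.942, -0.336, 0.001], [-0.336, -0.942, -0.0], [0.001, 0.0, -1.0]]
force: [-1.0, 0.0, 5.1]
grip_width: 0.0547
```

Call:
jog_arm([
  {"dx": 0,"dy": 0,"dz": 0,"rx": 0,"ry": 0,"rz": 0,"claw": 255},
  {"dx": 0,"dy": 0,"dz": 0,"rx": 0,"ry": 0,"rz": 0,"claw": 255},
  {"dx": 0,"dy": 0,"dz": 0,"rx": 0,"ry": 0,"rz": 0,"claw": 255},
])

```text
time_s: 3.88
eef_pos: [0.5115, -0.2917, 0.062]
tcp_rot: [[0.942, -0.336, 0.001], [-0.336, -0.942, -0.0], [0.001, 0.0, -1.0]]
force: [-0.5, 0.6, 5.8]
grip_width: 0.0543
```

```bash
python3 st.py
```

```text
t 3.88 p [ 0.5115 -0.2917  0.062 ] cradle mm [  29.8 -386.9] F cr [-0.62  0.39] 5.83 w 0.0543
yawerr deg -0.26 z [ 7.e-04 -4.e-04 -1.e+00] T [0.21 0.2  0.01]
to [0.5113, -0.2924, 0.2] [   0.2    0.7 -138. ]
to [0.5113, -0.2924, 0.062] [ 0.1  0.7 -0. ]
to [np.float64(0.5851828887131968), np.float64(0.0924809606863005), 0.15] [ -59.5 -386.6  -88.1]
```

Call:
jog_arm([
  {"dx": 0,"dy": 0,"dz": -4,"rx": 0,"ry": 0,"rz": 0,"claw": 255},
  {"dx": 0,"dy": 0,"dz": -8,"rx": 0,"ry": 0,"rz": 0,"claw": 255},
  {"dx": 0,"dy": 0,"dz": -14,"rx": 0,"ry": 0,"rz": 0,"claw": 255},
  {"dx": 0,"dy": 0,"dz": -20,"rx": 0,"ry": 0,"rz": 0,"claw": 255},
  {"dx": 0,"dy": 0,"dz": -20,"rx": 0,"ry": 0,"rz": 0,"claw": 255},
  {"dx": 0,"dy": 0,"dz": -14,"rx": 0,"ry": 0,"rz": 0,"claw": 255},
  {"dx": 0,"dy": 0,"dz": -8,"rx": 0,"ry": 0,"rz": 0,"claw": 255},
  {"dx": 0,"dy": 0,"dz": 0,"rx": 0,"ry": 0,"rz": 0,"claw": 255},
])

```text
time_s: 4.55
eef_pos: [0.5119, -0.2919, 0.1511]
tcp_rot: [[0.942, -0.336, 0.003], [-0.336, -0.942, -0.001], [0.003, 0.0, -1.0]]
force: [1.0, -0.5, -4.0]
grip_width: 0.0546
```

```bash
python3 st.py; python3 -c "
from h import *
for n in('scene',):cv2.imwrite(f'pics/{n}3.png',env.grab_frame(n))
s=cv2.imread('pics/scene3.png')
cv2.imwrite('pics/c3.png',cv2.resize(s[180:340,90:290],None,fx=3,fy=3))"
```

```text
t 4.55 p [ 0.5119 -0.2919  0.1511] cradle mm [  30.3 -386.9] F cr [ 1.14 -0.1 ] -3.98 w 0.0546
yawerr deg -0.25 z [ 0.0027 -0.0014 -1.    ] T [ 0.01 -0.04 -0.04]
to [0.5113, -0.2924, 0.2] [ -0.3   0.7 -48.9]
to [0.5113, -0.2924, 0.062] [-0.7  0.6 89.1]
to [np.float64(0.5851828887131968), np.float64(0.0924809606863005), 0.15] [ -60.  -386.7    0.7]
```

View pics/c3.png

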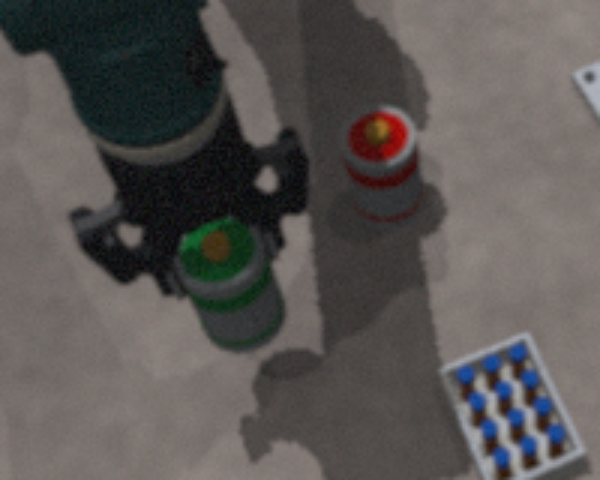

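The grasp holds, with the cartridge upright and about 4 N of weight. I'll raise it above the red cartridge's height and carry it over.

Call:
jog_arm([
  {"dx": 0,"dy": 0,"dz": -15,"rx": 0,"ry": 0,"rz": 0,"claw": 255},
  {"dx": 0,"dy": -10,"dz": -25,"rx": 0,"ry": 0,"rz": -0.004,"claw": 255},
  {"dx": 0,"dy": -20,"dz": -5,"rx": 0,"ry": 0,"rz": 0,"claw": 255},
  {"dx": 0,"dy": -28,"dz": 0,"rx": 0,"ry": 0,"rz": 0,"claw": 255},
  {"dx": 0,"dy": -30,"dz": 0,"rx": 0,"ry": 0,"rz": 0,"claw": 255},
  {"dx": 0,"dy": -30,"dz": 0,"rx": 0,"ry": 0,"rz": 0,"claw": 255},
  {"dx": 0,"dy": -30,"dz": 0,"rx": 0,"ry": 0,"rz": 0,"claw": 255},
  {"dx": 0,"dy": -30,"dz": 0,"rx": 0,"ry": 0,"rz": 0,"claw": 255},
])

```text
time_s: 5.27
eef_pos: [0.5694, -0.1221, 0.1926]
tcp_rot: [[0.943, -0.332, -0.003], [-0.332, -0.943, 0.001], [-0.003, 0.001, -1.0]]
force: [0.4, 0.5, -4.7]
grip_width: 0.0542
```

Call:
jog_arm([
  {"dx": -5,"dy": -30,"dz": 0,"rx": 0,"ry": 0,"rz": 0,"claw": 255},
  {"dx": -10,"dy": -30,"dz": 0,"rx": 0,"ry": 0,"rz": 0,"claw": 255},
  {"dx": -10,"dy": -30,"dz": 0,"rx": 0,"ry": 0,"rz": 0,"claw": 255},
  {"dx": -10,"dy": -30,"dz": 0,"rx": 0,"ry": 0,"rz": 0,"claw": 255},
  {"dx": -10,"dy": -30,"dz": 0,"rx": 0,"ry": 0,"rz": 0,"claw": 255},
  {"dx": -10,"dy": -28,"dz": 0,"rx": 0,"ry": 0,"rz": 0,"claw": 255},
  {"dx": -5,"dy": -20,"dz": 0,"rx": 0,"ry": 0,"rz": 0,"claw": 255},
  {"dx": 0,"dy": -10,"dz": 0,"rx": 0,"ry": 0,"rz": 0,"claw": 255},
])

```text
time_s: 5.93
eef_pos: [0.581, 0.097, 0.1926]
tcp_rot: [[0.945, -0.327, -0.003], [-0.327, -0.945, 0.002], [-0.004, -0.0, -1.0]]
force: [-0.1, 0.3, -3.7]
grip_width: 0.0541
```

Call:
jog_arm([
  {"dx": 0,"dy": 0,"dz": 0,"rx": 0,"ry": 0,"rz": 0,"claw": 255},
  {"dx": 0,"dy": 0,"dz": 0,"rx": 0,"ry": 0,"rz": 0,"claw": 255},
  {"dx": 0,"dy": 0,"dz": 0,"rx": 0,"ry": 0,"rz": 0,"claw": 255},
])

```text
time_s: 6.18
eef_pos: [0.5825, 0.0899, 0.1935]
tcp_rot: [[0.942, -0.334, -0.001], [-0.334, -0.942, -0.002], [-0.001, 0.002, -1.0]]
force: [-0.4, -0.1, -3.8]
grip_width: 0.0544
```

```bash
python3 st.py
```

```text
t 6.18 p [0.5825 0.0899 0.1935] cradle mm [-29.7  -3.3] F cr [-0.33 -0.26] -3.82 w 0.0544
yawerr deg -0.18 z [-0.0014 -0.0018 -1.    ] T [-0.02  0.01  0.02]
to [0.5113, -0.2924, 0.2] [ 60.8 384.2  -5.7]
to [0.5113, -0.2924, 0.062] [ 60.9 383.9 132.3]
to [np.float64(0.5851828887131968), np.float64(0.0924809606863005), 0.15] [ 1.7 -3.4 43.5]
```

Call:
jog_arm([
  {"dx": 1,"dy": -3,"dz": 10,"rx": 0,"ry": 0,"rz": -0.003,"claw": 255},
  {"dx": 0,"dy": 0,"dz": 20,"rx": 0,"ry": 0,"rz": 0,"claw": 255},
  {"dx": 0,"dy": 0,"dz": 25,"rx": 0,"ry": 0,"rz": 0,"claw": 255},
  {"dx": 0,"dy": 0,"dz": 25,"rx": 0,"ry": 0,"rz": 0,"claw": 255},
  {"dx": 0,"dy": 0,"dz": 12,"rx": 0,"ry": 0,"rz": 0,"claw": 255},
  {"dx": 0,"dy": 0,"dz": 6,"rx": 0,"ry": 0,"rz": 0,"claw": 255},
  {"dx": 0,"dy": 0,"dz": 2,"rx": 0,"ry": 0,"rz": 0,"claw": 255},
  {"dx": 0,"dy": 0,"dz": 0,"rx": 0,"ry": 0,"rz": 0,"claw": 255},
])

```text
time_s: 6.85
eef_pos: [0.5851, 0.0947, 0.0945]
tcp_rot: [[0.944, -0.33, 0.001], [-0.33, -0.944, 0.0], [0.001, -0.0, -1.0]]
force: [0.5, 0.4, -3.5]
grip_width: 0.0543
```

Call:
jog_arm([
  {"dx": 0,"dy": 0,"dz": 0,"rx": 0,"ry": 0,"rz": 0,"claw": 255},
  {"dx": 0,"dy": 0,"dz": 0,"rx": 0,"ry": 0,"rz": 0,"claw": 255},
  {"dx": 0,"dy": 0,"dz": 0,"rx": 0,"ry": 0,"rz": 0,"claw": 255},
])

```text
time_s: 7.1
eef_pos: [0.5854, 0.0952, 0.0955]
tcp_rot: [[0.944, -0.329, 0.002], [-0.329, -0.944, 0.0], [0.002, -0.001, -1.0]]
force: [-0.3, 0.0, -4.0]
grip_width: 0.0543
```

```bash
python3 st.py; python3 -c "
from h import *
for n in('top','scene'):cv2.imwrite(f'pics/{n}4.png',env.grab_frame(n))
t=cv2.imread('pics/top4.png');s=cv2.imread('pics/scene4.png')
cv2.imwrite('pics/c4.png',np.hstack([cv2.resize(s[150:280,250:390],None,fx=3,fy=3),cv2.resize(t[120:250,200:310],None,fx=3,fy=3)]))"
```

```text
t 7.1 p [0.5854 0.0952 0.0955] cradle mm [-28.7   2.6] F cr [-0.29 -0.1 ] -4.0 w 0.0543
yawerr deg 0.15 z [ 2.1e-03  3.0e-04 -1.0e+00] T [-0.02  0.01 -0.  ]
to [0.5113, -0.2924, 0.2] [  57.7  390.3 -104.8]
to [0.5113, -0.2924, 0.062] [ 57.5 390.4  33.2]
to [np.float64(0.5851828887131968), np.float64(0.0924809606863005), 0.15] [  0.8   2.6 -54.5]
```

View pics/c4.png

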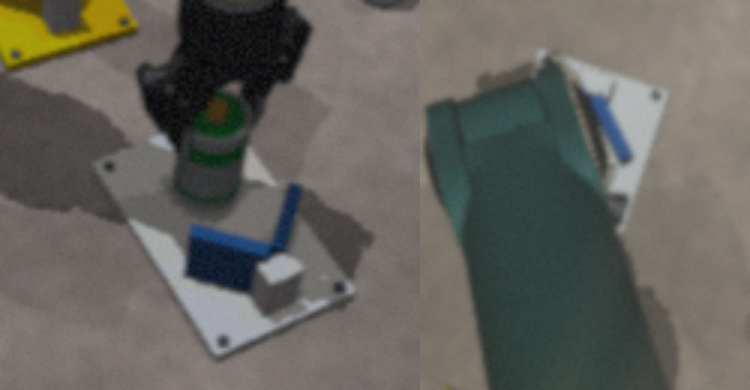

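Call:
jog_arm([
  {"dx": 0.5,"dy": 2.5,"dz": 5,"rx": 0,"ry": 0,"rz": 0,"claw": 255},
  {"dx": 0,"dy": 0,"dz": 5,"rx": 0,"ry": 0,"rz": 0,"claw": 255},
  {"dx": 0,"dy": 0,"dz": 4,"rx": 0,"ry": 0,"rz": 0,"claw": 255},
  {"dx": 0,"dy": 0,"dz": 2,"rx": 0,"ry": 0,"rz": 0,"claw": 255},
  {"dx": 0,"dy": 0,"dz": 1,"rx": 0,"ry": 0,"rz": 0,"claw": 255},
  {"dx": 0,"dy": 0,"dz": 0,"rx": 0,"ry": 0,"rz": 0,"claw": 255},
  {"dx": 0,"dy": 0,"dz": 0,"rx": 0,"ry": 0,"rz": 0,"claw": 255},
  {"dx": 0,"dy": 0,"dz": 0,"rx": 0,"ry": 0,"rz": 0,"claw": 255},
])

```text
time_s: 7.87
eef_pos: [0.5844, 0.0926, 0.0774]
tcp_rot: [[0.944, -0.329, 0.0], [-0.329, -0.944, 0.0], [0.0, -0.0, -1.0]]
force: [0.1, -0.2, -4.5]
grip_width: 0.0544
```

Call:
jog_arm([
  {"dx": 0,"dy": 0,"dz": 0.5,"rx": 0,"ry": 0,"rz": 0,"claw": 255},
  {"dx": 0,"dy": 0,"dz": 0.5,"rx": 0,"ry": 0,"rz": 0,"claw": 255},
  {"dx": 0,"dy": 0,"dz": 0,"rx": 0,"ry": 0,"rz": 0,"claw": 255},
  {"dx": 0,"dy": 0,"dz": 0,"rx": 0,"ry": 0,"rz": 0,"claw": 255},
])

```text
time_s: 8.2
eef_pos: [0.5843, 0.0925, 0.0763]
tcp_rot: [[0.944, -0.329, 0.0], [-0.329, -0.944, -0.0], [0.0, 0.0, -1.0]]
force: [0.3, 0.0, -4.8]
grip_width: 0.0546
```

```bash
python3 st.py
```

```text
t 8.2 p [0.5843 0.0925 0.0763] cradle mm [-28.9  -0.3] F cr [0.29 0.15] -4.85 w 0.0546
yawerr deg 0.15 z [ 0. -0. -1.] T [-0.01 -0.01  0.08]
to [0.5113, -0.2924, 0.2] [  57.8  387.5 -123.7]
to [0.5113, -0.2924, 0.062] [ 57.7 387.5  14.3]
to [np.float64(0.5851828887131968), np.float64(0.0924809606863005), 0.15] [  0.9  -0.3 -73.7]
```

Weight is still fully carried. Continuing down in small steps.

Call:
jog_arm([
  {"dx": 0,"dy": 0,"dz": 0.5,"rx": 0,"ry": 0,"rz": 0,"claw": 255},
  {"dx": 0,"dy": 0,"dz": 0.5,"rx": 0,"ry": 0,"rz": 0,"claw": 255},
  {"dx": 0,"dy": 0,"dz": 0,"rx": 0,"ry": 0,"rz": 0,"claw": 255},
])

```text
time_s: 8.45
eef_pos: [0.5842, 0.0925, 0.0752]
tcp_rot: [[0.944, -0.329, -0.0], [-0.329, -0.944, -0.0], [-0.0, 0.0, -1.0]]
force: [-0.3, -0.4, -3.2]
grip_width: 0.0543
```

Call:
jog_arm([
  {"dx": 0,"dy": 0,"dz": 0.4,"rx": 0,"ry": 0,"rz": 0,"claw": 255},
  {"dx": 0,"dy": 0,"dz": 0,"rx": 0,"ry": 0,"rz": 0,"claw": 255},
  {"dx": 0,"dy": 0,"dz": 0,"rx": 0,"ry": 0,"rz": 0,"claw": 255},
])

```text
time_s: 8.7
eef_pos: [0.5842, 0.0925, 0.0748]
tcp_rot: [[0.944, -0.329, -0.0], [-0.329, -0.944, -0.0], [-0.0, 0.0, -1.0]]
force: [0.2, -0.6, -4.2]
grip_width: 0.0544
```

Call:
jog_arm([
  {"dx": 0,"dy": 0,"dz": 0.4,"rx": 0,"ry": 0,"rz": 0,"claw": 255},
  {"dx": 0,"dy": 0,"dz": 0,"rx": 0,"ry": 0,"rz": 0,"claw": 255},
  {"dx": 0,"dy": 0,"dz": 0,"rx": 0,"ry": 0,"rz": 0,"claw": 255},
])

```text
time_s: 8.95
eef_pos: [0.5842, 0.0925, 0.0744]
tcp_rot: [[0.944, -0.329, -0.0], [-0.329, -0.944, -0.0], [-0.0, 0.0, -1.0]]
force: [-0.5, -0.3, -3.6]
grip_width: 0.0545
```

Call:
jog_arm([
  {"dx": 0,"dy": 0,"dz": 0.4,"rx": 0,"ry": 0,"rz": 0,"claw": 255},
  {"dx": 0,"dy": 0,"dz": 0,"rx": 0,"ry": 0,"rz": 0,"claw": 255},
  {"dx": 0,"dy": 0,"dz": 0,"rx": 0,"ry": 0,"rz": 0,"claw": 255},
])

```text
time_s: 9.2
eef_pos: [0.5843, 0.0925, 0.074]
tcp_rot: [[0.944, -0.329, 0.0], [-0.329, -0.944, -0.0], [0.0, 0.0, -1.0]]
force: [-0.6, 0.1, -3.7]
grip_width: 0.0541
```

Call:
jog_arm([
  {"dx": 0,"dy": 0,"dz": 0.3,"rx": 0,"ry": 0,"rz": 0,"claw": 255},
  {"dx": 0,"dy": 0,"dz": 0,"rx": 0,"ry": 0,"rz": 0,"claw": 255},
  {"dx": 0,"dy": 0,"dz": 0,"rx": 0,"ry": 0,"rz": 0,"claw": 255},
])

```text
time_s: 9.45
eef_pos: [0.5844, 0.0925, 0.074]
tcp_rot: [[0.944, -0.329, 0.0], [-0.329, -0.944, -0.0], [0.0, -0.0, -1.0]]
force: [-1.0, -0.3, 0.1]
grip_width: 0.0542
```

Call:
jog_arm([
  {"dx": 0,"dy": 0,"dz": 0.3,"rx": 0,"ry": 0,"rz": 0,"claw": 255},
  {"dx": 0,"dy": 0,"dz": 0,"rx": 0,"ry": 0,"rz": 0,"claw": 255},
  {"dx": 0,"dy": 0,"dz": 0,"rx": 0,"ry": 0,"rz": 0,"claw": 255},
])

```text
time_s: 9.7
eef_pos: [0.5845, 0.0925, 0.074]
tcp_rot: [[0.944, -0.329, 0.001], [-0.329, -0.944, 0.0], [0.001, -0.0, -1.0]]
force: [-1.8, -0.0, 5.1]
grip_width: 0.0547
```

It is down on the plate at TCP z 0.074, as expected from bench plus 12 mm. Easing off and opening.

Call:
jog_arm([
  {"dx": 0,"dy": 0,"dz": -0.3,"rx": 0,"ry": 0,"rz": 0,"claw": 255},
  {"dx": 0,"dy": 0,"dz": 0,"rx": 0,"ry": 0,"rz": 0,"claw": 90},
  {"dx": 0,"dy": 0,"dz": 0,"rx": 0,"ry": 0,"rz": 0,"claw": 75},
  {"dx": 0,"dy": 0,"dz": 0,"rx": 0,"ry": 0,"rz": 0,"claw": 60},
  {"dx": 0,"dy": 0,"dz": 0,"rx": 0,"ry": 0,"rz": 0,"claw": 40},
  {"dx": 0,"dy": 0,"dz": 0,"rx": 0,"ry": 0,"rz": 0,"claw": 15},
  {"dx": 0,"dy": 0,"dz": 0,"rx": 0,"ry": 0,"rz": 0,"claw": 0},
  {"dx": 0,"dy": 0,"dz": 0,"rx": 0,"ry": 0,"rz": 0,"claw": 0},
])

```text
time_s: 10.37
eef_pos: [0.5843, 0.0925, 0.0737]
tcp_rot: [[0.944, -0.329, 0.0], [-0.329, -0.944, -0.0], [0.0, -0.0, -1.0]]
force: [0.1, -0.5, 0.4]
grip_width: 0.0852
```

```bash
python3 st.py; python3 -c "
from h import *
for n in('scene',):cv2.imwrite(f'pics/{n}5.png',env.grab_frame(n))
s=cv2.imread('pics/scene5.png')
cv2.imwrite('pics/c5.png',cv2.resize(s[150:280,250:390],None,fx=4,fy=4))"
```

```text
t 10.37 p [0.5843 0.0925 0.0737] cradle mm [-28.9  -0.2] F cr [ 0.24 -0.49] 0.44 w 0.0852
yawerr deg 0.15 z [ 0. -0. -1.] T [ 0.02  0.08 -0.02]
to [0.5113, -0.2924, 0.2] [  57.7  387.5 -126.3]
to [0.5113, -0.2924, 0.062] [ 57.7 387.5  11.7]
to [np.float64(0.5851828887131968), np.float64(0.0924809606863005), 0.15] [  0.9  -0.2 -76.3]
```

View pics/c5.png

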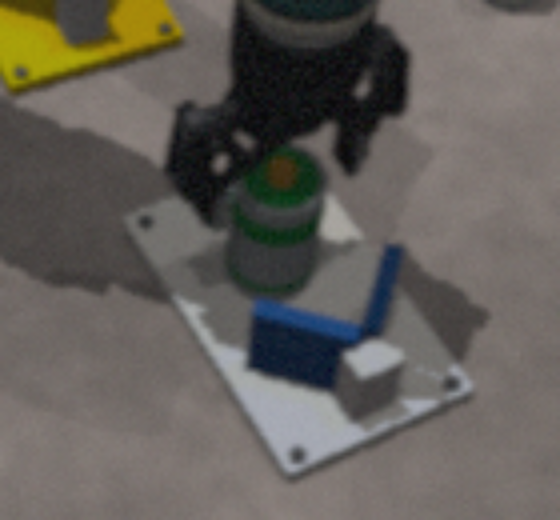

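Call:
jog_arm([
  {"dx": 0,"dy": 0,"dz": -8,"rx": 0,"ry": 0,"rz": 0,"claw": 0},
  {"dx": 0,"dy": 0,"dz": -20,"rx": 0,"ry": 0,"rz": 0,"claw": 0},
  {"dx": 0,"dy": 0,"dz": -30,"rx": 0,"ry": 0,"rz": 0,"claw": 0},
  {"dx": 0,"dy": 0,"dz": -30,"rx": 0,"ry": 0,"rz": 0,"claw": 0},
  {"dx": 0,"dy": 0,"dz": -20,"rx": 0,"ry": 0,"rz": 0,"claw": 0},
  {"dx": -10,"dy": 0,"dz": 0,"rx": 0,"ry": 0,"rz": 0,"claw": 0},
  {"dx": -30,"dy": 0,"dz": 0,"rx": 0,"ry": 0,"rz": 0,"claw": 195},
  {"dx": -25,"dy": 0,"dz": 0,"rx": 0,"ry": 0,"rz": 0,"claw": 195},
])

```text
time_s: 11.08
eef_pos: [0.5216, 0.114, 0.182]
tcp_rot: [[0.944, -0.33, 0.0], [-0.33, -0.944, 0.0], [-0.0, -0.0, -1.0]]
force: [-1.7, 0.2, 0.6]
grip_width: 0.064
```

Call:
jog_arm([
  {"dx": 0,"dy": 0,"dz": 0,"rx": 0,"ry": 0.065,"rz": 0,"claw": 195},
  {"dx": 0,"dy": 0,"dz": 0,"rx": 0,"ry": 0.065,"rz": 0,"claw": 195},
  {"dx": 0,"dy": 0,"dz": 0,"rx": 0,"ry": 0.065,"rz": 0,"claw": 195},
  {"dx": 0,"dy": 0,"dz": 0,"rx": 0,"ry": 0.065,"rz": 0,"claw": 195},
  {"dx": 0,"dy": 0,"dz": 0,"rx": 0,"ry": 0,"rz": 0,"claw": 195},
  {"dx": 0,"dy": 0,"dz": 0,"rx": 0,"ry": 0,"rz": 0,"claw": 195},
  {"dx": 0,"dy": 0,"dz": 0,"rx": 0,"ry": 0,"rz": 0,"claw": 195},
])

```text
time_s: 11.67
eef_pos: [0.5232, 0.1139, 0.182]
tcp_rot: [[0.913, -0.329, 0.242], [-0.318, -0.944, -0.084], [0.256, -0.0, -0.967]]
force: [-0.4, 0.3, 0.1]
grip_width: 0.0202
```

```bash
cat >> st.py <<'E'
    if abs(R[2,2])<.99:
        for x,z in((-.095,.15),(-.095,.045),(-.085,.045)): h=C+U.T@np.array([x,0]);print('cradle',x,z);to([*h.round(4),z])
        print('tool dir of +1mm cradle x',(R.T@np.array([*U[0],0])).round(3))
E
python3 st.py; python3 -c "
from meas import *
for n in('top','scene'):cv2.imwrite(f'pics/{n}6.png',env.grab_frame(n))
t=cv2.imread('pics/top6.png');s=cv2.imread('pics/scene6.png')
e=cv2.fitEllipse(cv2.convexHull(cen(s,(50,120,70),(80,255,255),(290,170,60,50))))
print(e)
from st import cr
p=onz('scene',[e[0]],.102)[0];print(p,cr(p)*1e3)
cv2.imwrite('pics/c6.png',np.hstack([cv2.resize(s[150:280,250:390],None,fx=3,fy=3),cv2.resize(t[120:250,200:310],None,fx=3,fy=3)]))"
```

```text
t 11.67 p [0.5232 0.1139 0.182 ] cradle mm [-93.6  -0.3] F cr [-0.53  0.18] 0.09 w 0.0202
yawerr deg 0.14 z [ 0.2421 -0.0842 -0.9666] T [ 0.07  0.23 -0.05]
to [0.5113, -0.2924, 0.2] [123.  387.6  13.9]
to [0.5113, -0.2924, 0.062] [ 87.6 387.6 147.3]
to [np.float64(0.5851828887131968), np.float64(0.0924809606863005), 0.15] [55.2 -0.1 47.8]
cradle -0.095 0.15
to [np.float64(0.522), np.float64(0.1147), 0.15] [-9.6 -0.3 30.6]
cradle -0.095 0.045
to [np.float64(0.522), np.float64(0.1147), 0.045] [-36.5  -0.3 132.1]
cradle -0.085 0.045
to [np.float64(0.5314), np.float64(0.1114), 0.045] [-26.9  -0.3 134.6]
tool dir of +1mm cradle x [0.967 0.002 0.256]
((319.84686279296875, 194.0297393798828), (13.973200798034668, 17.6013240814209), 96.64350128173828)
t 11.77 p [0.5237 0.1135 0.1819] cradle mm [-93.   -0.5] F cr [ 0.36 -0.5 ] 0.23 w 0.0203
yawerr deg 0.08 z [ 0.2423 -0.0845 -0.9665] T [0.11 0.23 0.04]
[0.58315094 0.09231849 0.102     ] [-29.86322948  -0.82679782]
```

View pics/c6.png

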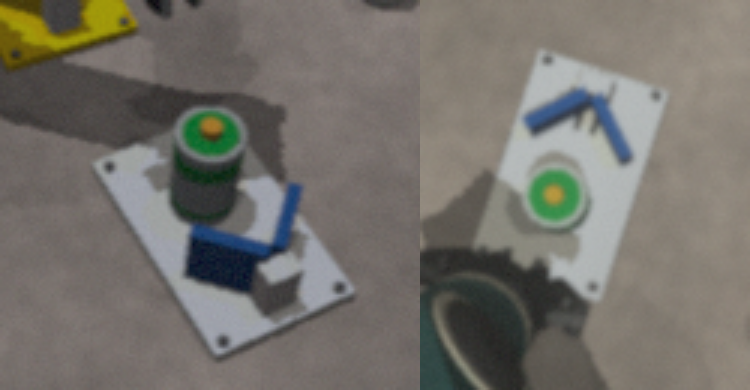

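Call:
jog_arm([
  {"dx": -4,"dy": 0,"dz": 16,"rx": 0,"ry": 0,"rz": 0,"claw": 195},
  {"dx": -7,"dy": 0,"dz": 29,"rx": 0,"ry": 0,"rz": 0,"claw": 195},
  {"dx": -7,"dy": 0,"dz": 29,"rx": 0,"ry": 0,"rz": 0,"claw": 195},
  {"dx": -7,"dy": 0,"dz": 29,"rx": 0,"ry": 0,"rz": 0,"claw": 195},
  {"dx": -5,"dy": 0,"dz": 20,"rx": 0,"ry": 0,"rz": 0,"claw": 195},
  {"dx": -2,"dy": 0,"dz": 10,"rx": 0,"ry": 0,"rz": 0,"claw": 195},
  {"dx": 0,"dy": 0,"dz": 0,"rx": 0,"ry": 0,"rz": 0,"claw": 195},
  {"dx": 0,"dy": 0,"dz": 0,"rx": 0,"ry": 0,"rz": 0,"claw": 195},
])

```text
time_s: 12.43
eef_pos: [0.5265, 0.1127, 0.045]
tcp_rot: [[0.913, -0.329, 0.242], [-0.318, -0.944, -0.085], [0.257, 0.0, -0.966]]
force: [-0.5, -0.3, 0.1]
grip_width: 0.02
```

Call:
jog_arm([
  {"dx": 0,"dy": 0,"dz": 0,"rx": 0,"ry": 0,"rz": 0,"claw": 195},
  {"dx": 0,"dy": 0,"dz": 0,"rx": 0,"ry": 0,"rz": 0,"claw": 195},
])

```text
time_s: 12.6
eef_pos: [0.5271, 0.1131, 0.0465]
tcp_rot: [[0.912, -0.329, 0.245], [-0.319, -0.944, -0.084], [0.259, -0.002, -0.966]]
force: [-0.2, -0.9, -0.3]
grip_width: 0.0198
```

```bash
python3 st.py; python3 -c "
from meas import *
for n in('top','scene'):cv2.imwrite(f'pics/{n}7.png',env.grab_frame(n))
t=cv2.imread('pics/top7.png');s=cv2.imread('pics/scene7.png')
cv2.imwrite('pics/c7.png',np.hstack([cv2.resize(s[120:250,250:390],None,fx=3,fy=3),cv2.resize(t[120:250,200:310],None,fx=3,fy=3)]))"
```

```text
t 12.6 p [0.5271 0.1131 0.0465] cradle mm [-89.6   0.2] F cr [ 0.07 -0.9 ] -0.25 w 0.0198
yawerr deg 0.1 z [ 0.2452 -0.0836 -0.9659] T [0.06 0.22 0.05]
to [0.5113, -0.2924, 0.2] [ 154.5  387.8 -118.2]
to [0.5113, -0.2924, 0.062] [118.8 388.1  15.1]
to [np.float64(0.5851828887131968), np.float64(0.0924809606863005), 0.15] [ 86.3   0.2 -84. ]
cradle -0.095 0.15
to [np.float64(0.522), np.float64(0.1147), 0.15] [  21.6    0.  -101.3]
cradle -0.095 0.045
to [np.float64(0.522), np.float64(0.1147), 0.045] [-5.6  0.2  0.1]
cradle -0.085 0.045
to [np.float64(0.5314), np.float64(0.1114), 0.045] [4.  0.2 2.7]
tool dir of +1mm cradle x [0.966 0.002 0.259]
```

View pics/c7.png

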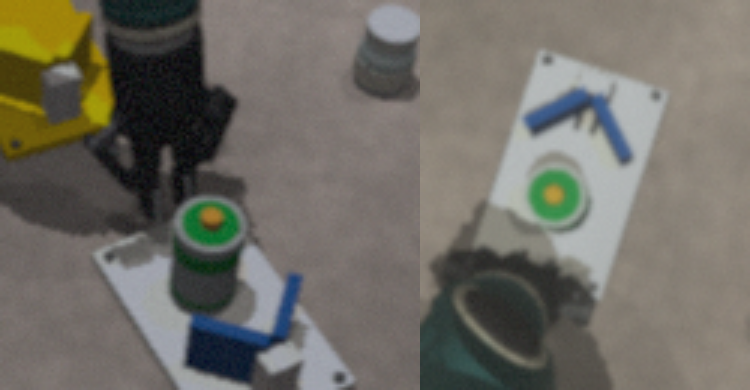

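Call:
jog_arm([
  {"dx": 2.9,"dy": 0,"dz": 0.8,"rx": 0,"ry": 0,"rz": 0,"claw": 195},
  {"dx": 2.9,"dy": 0,"dz": 0.8,"rx": 0,"ry": 0,"rz": 0,"claw": 195},
  {"dx": 2.9,"dy": 0,"dz": 0.8,"rx": 0,"ry": 0,"rz": 0,"claw": 195},
  {"dx": 2.9,"dy": 0,"dz": 0.8,"rx": 0,"ry": 0,"rz": 0,"claw": 195},
  {"dx": 1.5,"dy": 0,"dz": 0.4,"rx": 0,"ry": 0,"rz": 0,"claw": 195},
  {"dx": 1.5,"dy": 0,"dz": 0.4,"rx": 0,"ry": 0,"rz": 0,"claw": 195},
  {"dx": 1,"dy": 0,"dz": 0.3,"rx": 0,"ry": 0,"rz": 0,"claw": 195},
  {"dx": 1,"dy": 0,"dz": 0.3,"rx": 0,"ry": 0,"rz": 0,"claw": 195},
])

```text
time_s: 13.37
eef_pos: [0.5422, 0.1071, 0.0447]
tcp_rot: [[0.913, -0.329, 0.242], [-0.318, -0.944, -0.085], [0.257, 0.0, -0.966]]
force: [0.2, -0.2, 0.8]
grip_width: 0.0199
```

Call:
jog_arm([
  {"dx": 1,"dy": 0,"dz": 0.3,"rx": 0,"ry": 0,"rz": 0,"claw": 195},
  {"dx": 1,"dy": 0,"dz": 0.3,"rx": 0,"ry": 0,"rz": 0,"claw": 195},
  {"dx": 1,"dy": 0,"dz": 0.3,"rx": 0,"ry": 0,"rz": 0,"claw": 195},
  {"dx": 1,"dy": 0,"dz": 0.3,"rx": 0,"ry": 0,"rz": 0,"claw": 195},
  {"dx": 1,"dy": 0,"dz": 0.3,"rx": 0,"ry": 0,"rz": 0,"claw": 195},
  {"dx": 1,"dy": 0,"dz": 0.3,"rx": 0,"ry": 0,"rz": 0,"claw": 195},
  {"dx": 1,"dy": 0,"dz": 0.3,"rx": 0,"ry": 0,"rz": 0,"claw": 195},
  {"dx": 1,"dy": 0,"dz": 0.3,"rx": 0,"ry": 0,"rz": 0,"claw": 195},
])

```text
time_s: 14.03
eef_pos: [0.5502, 0.1044, 0.0445]
tcp_rot: [[0.913, -0.329, 0.243], [-0.318, -0.944, -0.085], [0.257, 0.0, -0.966]]
force: [0.3, 0.3, -0.3]
grip_width: 0.0206
```

```bash
cat > look.py <<'E'
import sys;from meas import *
from st import cr
k=sys.argv[1]
for n in('scene','top')[:int(sys.argv[2]) if len(sys.argv)>2 else 1]:
    im=env.grab_frame(n);cv2.imwrite(f'pics/{n}{k}.png',im)
    b=(290,160,80,90) if n=='scene' else (225,135,50,75)
    try:
        e=cv2.fitEllipse(cv2.convexHull(cen(im,(50,120,70),(80,255,255),b)));p=onz(n,[e[0]],.102)[0];print(n,np.round(e[0],1),np.round(e[1],1),'cart cradle mm',(cr(p)*1e3).round(1))
    except Exception as x: print(n,x)
    x,y=(250,120) if n=='scene' else (190,110)
    cv2.imwrite(f'pics/c{n}{k}.png',cv2.resize(im[y:y+140,x:x+140],None,fx=4,fy=4))
E
python3 st.py|head -3; python3 look.py 8
```

```text
t 14.03 p [0.5502 0.1044 0.0445] cradle mm [-65.   -0.4] F cr [0.18 0.39] -0.34 w 0.0206
yawerr deg 0.15 z [ 0.2427 -0.0846 -0.9664] T [0.08 0.26 0.01]
to [0.5113, -0.2924, 0.2] [ 130.6  387.5 -126.1]
t 14.03 p [0.5502 0.1044 0.0445] cradle mm [-65.   -0.4] F cr [0.18 0.39] -0.34 w 0.0206
yawerr deg 0.15 z [ 0.2427 -0.0846 -0.9664] T [0.08 0.26 0.01]
scene [319.7 193.9] [14.2 17.8] cart cradle mm [-30.3  -0.9]
```

View pics/cscene8.png

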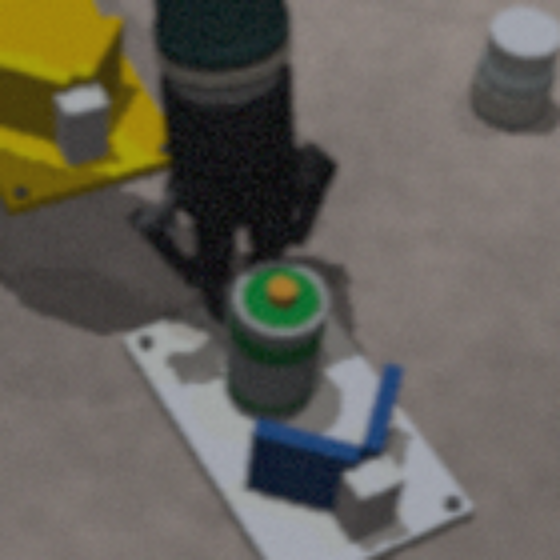

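Call:
jog_arm([
  {"dx": 1,"dy": 0,"dz": 0.3,"rx": 0,"ry": 0,"rz": 0,"claw": 195},
  {"dx": 1,"dy": 0,"dz": 0.3,"rx": 0,"ry": 0,"rz": 0,"claw": 195},
  {"dx": 1,"dy": 0,"dz": 0.3,"rx": 0,"ry": 0,"rz": 0,"claw": 195},
  {"dx": 1,"dy": 0,"dz": 0.3,"rx": 0,"ry": 0,"rz": 0,"claw": 195},
  {"dx": 1,"dy": 0,"dz": 0.2,"rx": 0,"ry": 0,"rz": 0,"claw": 195},
  {"dx": 1,"dy": 0,"dz": 0.2,"rx": 0,"ry": 0,"rz": 0,"claw": 195},
  {"dx": 1,"dy": 0,"dz": 0.2,"rx": 0,"ry": 0,"rz": 0,"claw": 195},
  {"dx": 1,"dy": 0,"dz": 0.2,"rx": 0,"ry": 0,"rz": 0,"claw": 195},
])

```text
time_s: 14.75
eef_pos: [0.5579, 0.1016, 0.0446]
tcp_rot: [[0.913, -0.329, 0.243], [-0.318, -0.944, -0.085], [0.257, 0.0, -0.966]]
force: [-0.9, 0.6, 0.1]
grip_width: 0.02
```

```bash
python3 look.py 9
```

```text
t 14.75 p [0.5579 0.1016 0.0446] cradle mm [-56.8  -0.4] F cr [-1.07  0.31] 0.06 w 0.02
yawerr deg 0.15 z [ 0.2426 -0.0847 -0.9664] T [0.13 0.43 0.03]
scene [321.4 196.1] [14.2 17.6] cart cradle mm [-22.9  -0.6]
```

The prongs are now in contact and pushing with about 1 N. The cartridge moves with them and stays upright; TCP is 34 mm behind its axis.

Call:
jog_arm([
  {"dx": 1.4,"dy": 0,"dz": 0.4,"rx": 0,"ry": 0,"rz": 0,"claw": 195},
  {"dx": 1.4,"dy": 0,"dz": 0.4,"rx": 0,"ry": 0,"rz": 0,"claw": 195},
  {"dx": 1.4,"dy": 0,"dz": 0.4,"rx": 0,"ry": 0,"rz": 0,"claw": 195},
  {"dx": 1.4,"dy": 0,"dz": 0.4,"rx": 0,"ry": 0,"rz": 0,"claw": 195},
  {"dx": 1.4,"dy": 0,"dz": 0.4,"rx": 0,"ry": 0,"rz": 0,"claw": 195},
  {"dx": 1.4,"dy": 0,"dz": 0.4,"rx": 0,"ry": 0,"rz": 0,"claw": 195},
  {"dx": 1.4,"dy": 0,"dz": 0.4,"rx": 0,"ry": 0,"rz": 0,"claw": 195},
  {"dx": 1.4,"dy": 0,"dz": 0.4,"rx": 0,"ry": 0,"rz": 0,"claw": 195},
])

```text
time_s: 15.47
eef_pos: [0.5691, 0.0978, 0.0445]
tcp_rot: [[0.913, -0.329, 0.243], [-0.318, -0.944, -0.085], [0.257, -0.0, -0.966]]
force: [-1.6, 0.1, 0.4]
grip_width: 0.0202
```

Call:
jog_arm([
  {"dx": 1.4,"dy": 0,"dz": 0.4,"rx": 0,"ry": 0,"rz": 0,"claw": 195},
  {"dx": 1.4,"dy": 0,"dz": 0.4,"rx": 0,"ry": 0,"rz": 0,"claw": 195},
  {"dx": 1.4,"dy": 0,"dz": 0.4,"rx": 0,"ry": 0,"rz": 0,"claw": 195},
  {"dx": 1.4,"dy": 0,"dz": 0.4,"rx": 0,"ry": 0,"rz": 0,"claw": 195},
  {"dx": 1.4,"dy": 0,"dz": 0.4,"rx": 0,"ry": 0,"rz": 0,"claw": 195},
  {"dx": 1.4,"dy": 0,"dz": 0.4,"rx": 0,"ry": 0,"rz": 0,"claw": 195},
  {"dx": 1.4,"dy": 0,"dz": 0.4,"rx": 0,"ry": 0,"rz": 0,"claw": 195},
  {"dx": 1.4,"dy": 0,"dz": 0.4,"rx": 0,"ry": 0,"rz": 0,"claw": 195},
])

```text
time_s: 16.13
eef_pos: [0.58, 0.094, 0.0443]
tcp_rot: [[0.913, -0.329, 0.243], [-0.318, -0.944, -0.085], [0.257, 0.0, -0.966]]
force: [-0.8, 0.6, -0.1]
grip_width: 0.02
```

```bash
python3 look.py 10 2
```

```text
t 16.13 p [0.58   0.094  0.0443] cradle mm [-33.3  -0.3] F cr [-0.97  0.34] -0.06 w 0.02
yawerr deg 0.15 z [ 0.2428 -0.0846 -0.9664] T [0.21 0.39 0.03]
scene [326.5 203.2] [14.6 18.2] cart cradle mm [ 0.4 -0.6]
top [248.  173.4] [14.8 15.3] cart cradle mm [ 3.  -0.6]
```

View pics/cscene10.png

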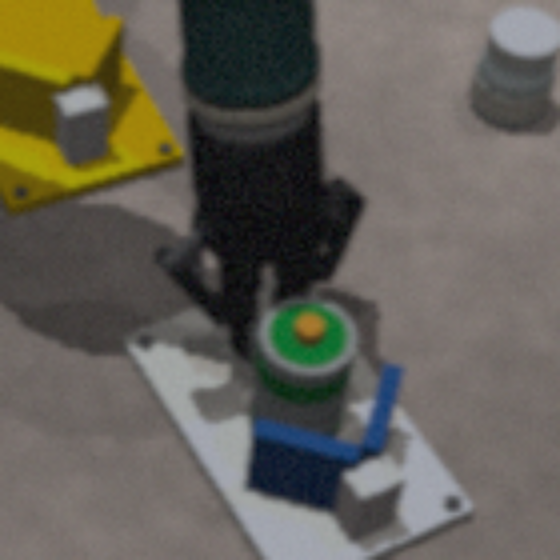

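View pics/ctop10.png

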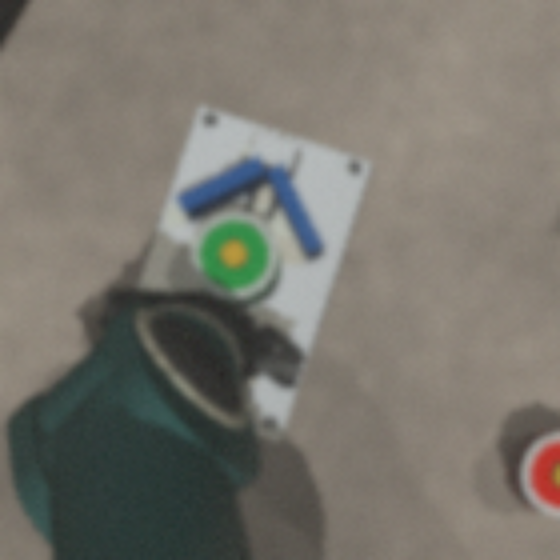

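Call:
jog_arm([
  {"dx": 1.2,"dy": 0,"dz": 0.3,"rx": 0,"ry": 0,"rz": 0,"claw": 195},
  {"dx": 1.2,"dy": 0,"dz": 0.3,"rx": 0,"ry": 0,"rz": 0,"claw": 195},
  {"dx": 1.2,"dy": 0,"dz": 0.3,"rx": 0,"ry": 0,"rz": 0,"claw": 195},
  {"dx": 1.2,"dy": 0,"dz": 0.3,"rx": 0,"ry": 0,"rz": 0,"claw": 195},
  {"dx": 1.2,"dy": 0,"dz": 0.3,"rx": 0,"ry": 0,"rz": 0,"claw": 195},
  {"dx": 1.2,"dy": 0,"dz": 0.3,"rx": 0,"ry": 0,"rz": 0,"claw": 195},
  {"dx": 1.2,"dy": 0,"dz": 0.3,"rx": 0,"ry": 0,"rz": 0,"claw": 195},
  {"dx": 1.2,"dy": 0,"dz": 0.3,"rx": 0,"ry": 0,"rz": 0,"claw": 195},
])

```text
time_s: 16.9
eef_pos: [0.5893, 0.0907, 0.0444]
tcp_rot: [[0.913, -0.329, 0.243], [-0.318, -0.944, -0.085], [0.257, 0.0, -0.966]]
force: [-0.5, -0.0, 0.2]
grip_width: 0.0202
```

Call:
jog_arm([
  {"dx": 0.7,"dy": 0,"dz": 0.2,"rx": 0,"ry": 0,"rz": 0,"claw": 195},
  {"dx": 0.7,"dy": 0,"dz": 0.2,"rx": 0,"ry": 0,"rz": 0,"claw": 195},
  {"dx": 0.7,"dy": 0,"dz": 0.2,"rx": 0,"ry": 0,"rz": 0,"claw": 195},
  {"dx": 0.7,"dy": 0,"dz": 0.2,"rx": 0,"ry": 0,"rz": 0,"claw": 195},
  {"dx": 0.7,"dy": 0,"dz": 0.2,"rx": 0,"ry": 0,"rz": 0,"claw": 195},
  {"dx": 0.5,"dy": 0,"dz": 0.1,"rx": 0,"ry": 0,"rz": 0,"claw": 195},
  {"dx": 0.5,"dy": 0,"dz": 0.1,"rx": 0,"ry": 0,"rz": 0,"claw": 195},
  {"dx": 0,"dy": 0,"dz": 0,"rx": 0,"ry": 0,"rz": 0,"claw": 195},
])

```text
time_s: 17.57
eef_pos: [0.5937, 0.0891, 0.0444]
tcp_rot: [[0.913, -0.329, 0.243], [-0.318, -0.944, -0.085], [0.257, 0.0, -0.966]]
force: [-1.8, 0.5, -0.7]
grip_width: 0.02
```

```bash
python3 look.py 11 2
```

```text
t 17.57 p [0.5937 0.0891 0.0444] cradle mm [-18.8  -0.3] F cr [-1.88 -0.14] -0.69 w 0.02
yawerr deg 0.14 z [ 0.2428 -0.0847 -0.9664] T [0.18 0.43 0.01]
scene [329.9 207.7] [14.9 18.4] cart cradle mm [15.2 -0.5]
top [249.8 168.3] [15.2 15.3] cart cradle mm [17.2 -0.6]
```

View pics/ctop11.png

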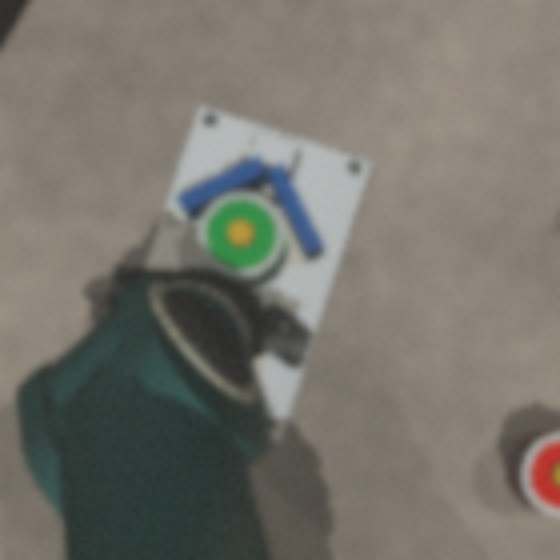

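Call:
jog_arm([
  {"dx": 0.5,"dy": 0,"dz": 0.13,"rx": 0,"ry": 0,"rz": 0,"claw": 195},
  {"dx": 0.5,"dy": 0,"dz": 0.13,"rx": 0,"ry": 0,"rz": 0,"claw": 195},
  {"dx": 0.4,"dy": 0,"dz": 0.1,"rx": 0,"ry": 0,"rz": 0,"claw": 195},
])

```text
time_s: 17.92
eef_pos: [0.595, 0.0888, 0.0444]
tcp_rot: [[0.913, -0.329, 0.243], [-0.318, -0.944, -0.085], [0.257, 0.0, -0.966]]
force: [-0.7, -0.6, -0.2]
grip_width: 0.0202
```

Call:
jog_arm([
  {"dx": 0.5,"dy": 0,"dz": 0.13,"rx": 0,"ry": 0,"rz": 0,"claw": 195},
  {"dx": 0.5,"dy": 0,"dz": 0.13,"rx": 0,"ry": 0,"rz": 0,"claw": 195},
  {"dx": 0,"dy": 0,"dz": 0,"rx": 0,"ry": 0,"rz": 0,"claw": 195},
])

```text
time_s: 18.17
eef_pos: [0.5961, 0.0884, 0.0444]
tcp_rot: [[0.913, -0.329, 0.243], [-0.318, -0.944, -0.085], [0.257, -0.0, -0.966]]
force: [-0.5, -0.1, -0.8]
grip_width: 0.0204
```

Call:
jog_arm([
  {"dx": 0.5,"dy": 0,"dz": 0.13,"rx": 0,"ry": 0,"rz": 0,"claw": 195},
  {"dx": 0.5,"dy": 0,"dz": 0.13,"rx": 0,"ry": 0,"rz": 0,"claw": 195},
  {"dx": 0,"dy": 0,"dz": 0,"rx": 0,"ry": 0,"rz": 0,"claw": 195},
])

```text
time_s: 18.42
eef_pos: [0.5971, 0.088, 0.0445]
tcp_rot: [[0.912, -0.329, 0.243], [-0.318, -0.944, -0.085], [0.257, -0.0, -0.966]]
force: [0.1, 0.5, -1.2]
grip_width: 0.0203
```

```bash
python3 look.py 12 2
```

```text
t 18.42 p [0.5971 0.088  0.0445] cradle mm [-15.3  -0.3] F cr [-0.04  0.5 ] -1.23 w 0.0203
yawerr deg 0.14 z [ 0.2429 -0.0846 -0.9664] T [0.13 0.4  0.07]
scene [330.7 208.8] [14.8 18.8] cart cradle mm [18.8 -0.4]
top [250.3 166.9] [15.  15.2] cart cradle mm [20.9 -0.8]
```

Call:
jog_arm([
  {"dx": 0.5,"dy": 0,"dz": 0.13,"rx": 0,"ry": 0,"rz": 0,"claw": 195},
  {"dx": 0.5,"dy": 0,"dz": 0.13,"rx": 0,"ry": 0,"rz": 0,"claw": 195},
  {"dx": 0,"dy": 0,"dz": 0,"rx": 0,"ry": 0,"rz": 0,"claw": 195},
])

```text
time_s: 18.77
eef_pos: [0.5981, 0.0877, 0.0444]
tcp_rot: [[0.913, -0.329, 0.243], [-0.318, -0.944, -0.085], [0.257, 0.0, -0.966]]
force: [-0.5, 0.7, 0.5]
grip_width: 0.02
```

Call:
jog_arm([
  {"dx": 0.4,"dy": 0,"dz": 0.1,"rx": 0,"ry": 0,"rz": 0,"claw": 195},
  {"dx": 0.4,"dy": 0,"dz": 0.1,"rx": 0,"ry": 0,"rz": 0,"claw": 195},
  {"dx": 0,"dy": 0,"dz": 0,"rx": 0,"ry": 0,"rz": 0,"claw": 195},
])

```text
time_s: 19.02
eef_pos: [0.5988, 0.0874, 0.0444]
tcp_rot: [[0.913, -0.329, 0.243], [-0.318, -0.944, -0.085], [0.257, 0.0, -0.966]]
force: [-0.8, -0.2, -0.2]
grip_width: 0.0204
```

Call:
jog_arm([
  {"dx": 0.4,"dy": 0,"dz": 0.1,"rx": 0,"ry": 0,"rz": 0,"claw": 195},
  {"dx": 0.3,"dy": 0,"dz": 0.1,"rx": 0,"ry": 0,"rz": 0,"claw": 195},
  {"dx": 0,"dy": 0,"dz": 0,"rx": 0,"ry": 0,"rz": 0,"claw": 195},
])

```text
time_s: 19.27
eef_pos: [0.5995, 0.0872, 0.0444]
tcp_rot: [[0.913, -0.329, 0.243], [-0.318, -0.944, -0.085], [0.257, 0.0, -0.966]]
force: [-1.2, 1.0, -0.3]
grip_width: 0.0203
```

Call:
jog_arm([
  {"dx": 0.3,"dy": 0,"dz": 0.1,"rx": 0,"ry": 0,"rz": 0,"claw": 195},
  {"dx": 0.3,"dy": 0,"dz": 0.1,"rx": 0,"ry": 0,"rz": 0,"claw": 195},
  {"dx": 0,"dy": 0,"dz": 0,"rx": 0,"ry": 0,"rz": 0,"claw": 195},
])

```text
time_s: 19.52
eef_pos: [0.6, 0.087, 0.0444]
tcp_rot: [[0.913, -0.329, 0.243], [-0.318, -0.944, -0.085], [0.257, -0.0, -0.966]]
force: [-0.5, 0.7, 0.3]
grip_width: 0.0202
```

```bash
python3 st.py|head -2
```

```text
t 19.52 p [0.6    0.087  0.0444] cradle mm [-12.2  -0.2] F cr [-0.71  0.47] 0.29 w 0.0202
yawerr deg 0.15 z [ 0.2428 -0.0846 -0.9664] T [0.15 0.4  0.02]
```

Call:
jog_arm([
  {"dx": 0.3,"dy": 0,"dz": 0.08,"rx": 0,"ry": 0,"rz": 0,"claw": 195},
  {"dx": 0.3,"dy": 0,"dz": 0.08,"rx": 0,"ry": 0,"rz": 0,"claw": 195},
  {"dx": 0,"dy": 0,"dz": 0,"rx": 0,"ry": 0,"rz": 0,"claw": 195},
])

```text
time_s: 19.77
eef_pos: [0.6007, 0.0868, 0.0444]
tcp_rot: [[0.913, -0.329, 0.243], [-0.318, -0.944, -0.085], [0.257, -0.0, -0.966]]
force: [-0.8, -0.6, -0.4]
grip_width: 0.0198
```

Call:
jog_arm([
  {"dx": 0.3,"dy": 0,"dz": 0.08,"rx": 0,"ry": 0,"rz": 0,"claw": 195},
  {"dx": 0.3,"dy": 0,"dz": 0.08,"rx": 0,"ry": 0,"rz": 0,"claw": 195},
  {"dx": 0,"dy": 0,"dz": 0,"rx": 0,"ry": 0,"rz": 0,"claw": 195},
])

```text
time_s: 20.02
eef_pos: [0.6012, 0.0866, 0.0444]
tcp_rot: [[0.913, -0.329, 0.243], [-0.318, -0.944, -0.085], [0.257, -0.0, -0.966]]
force: [-0.1, -0.1, 0.2]
grip_width: 0.0202
```

```bash
python3 look.py 13 2
```

```text
t 20.02 p [0.6012 0.0866 0.0444] cradle mm [-10.9  -0.2] F cr [-0.1 -0.1] 0.19 w 0.0202
yawerr deg 0.15 z [ 0.2428 -0.0846 -0.9664] T [0.14 0.43 0.02]
scene [331.7 210.2] [14.8 18.2] cart cradle mm [23.2 -0.4]
top [250.8 165.3] [15.2 15.4] cart cradle mm [25.4 -0.7]
```

View pics/ctop13.png

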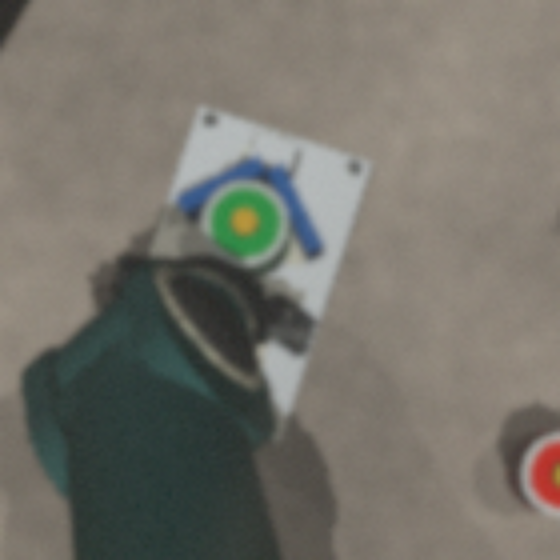

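Upright and close to home, with the V lying symmetric about it. Continuing by feel.

Call:
jog_arm([
  {"dx": 0.3,"dy": 0,"dz": 0.08,"rx": 0,"ry": 0,"rz": 0,"claw": 195},
  {"dx": 0.3,"dy": 0,"dz": 0.08,"rx": 0,"ry": 0,"rz": 0,"claw": 195},
  {"dx": 0,"dy": 0,"dz": 0,"rx": 0,"ry": 0,"rz": 0,"claw": 195},
])

```text
time_s: 20.37
eef_pos: [0.6018, 0.0864, 0.0444]
tcp_rot: [[0.913, -0.329, 0.243], [-0.318, -0.944, -0.085], [0.257, -0.0, -0.966]]
force: [-0.1, 0.3, 0.1]
grip_width: 0.0203
```

Call:
jog_arm([
  {"dx": 0.3,"dy": 0,"dz": 0.08,"rx": 0,"ry": 0,"rz": 0,"claw": 195},
  {"dx": 0.2,"dy": 0,"dz": 0.05,"rx": 0,"ry": 0,"rz": 0,"claw": 195},
  {"dx": 0,"dy": 0,"dz": 0,"rx": 0,"ry": 0,"rz": 0,"claw": 195},
])

```text
time_s: 20.62
eef_pos: [0.6022, 0.0862, 0.0444]
tcp_rot: [[0.913, -0.329, 0.243], [-0.318, -0.944, -0.085], [0.257, 0.0, -0.966]]
force: [-1.4, -0.8, 1.1]
grip_width: 0.0205
```

Call:
jog_arm([
  {"dx": 0.3,"dy": 0,"dz": 0.08,"rx": 0,"ry": 0,"rz": 0,"claw": 195},
  {"dx": 0.2,"dy": 0,"dz": 0.05,"rx": 0,"ry": 0,"rz": 0,"claw": 195},
  {"dx": 0,"dy": 0,"dz": 0,"rx": 0,"ry": 0,"rz": 0,"claw": 195},
])

```text
time_s: 20.87
eef_pos: [0.6025, 0.0863, 0.0443]
tcp_rot: [[0.913, -0.329, 0.242], [-0.318, -0.944, -0.084], [0.257, 0.0, -0.966]]
force: [-0.8, 0.9, 0.5]
grip_width: 0.0203
```

Call:
jog_arm([
  {"dx": 0.3,"dy": 0,"dz": 0.08,"rx": 0,"ry": 0,"rz": 0,"claw": 195},
  {"dx": 0.2,"dy": 0,"dz": 0.05,"rx": 0,"ry": 0,"rz": 0,"claw": 195},
  {"dx": 0,"dy": 0,"dz": 0,"rx": 0,"ry": 0,"rz": 0,"claw": 195},
])

```text
time_s: 21.12
eef_pos: [0.603, 0.0863, 0.0443]
tcp_rot: [[0.913, -0.329, 0.242], [-0.318, -0.944, -0.084], [0.257, -0.0, -0.967]]
force: [-2.7, 2.2, 0.5]
grip_width: 0.0201
```

Contact starts on the −y face (force on the tool: −3.3 N in x, +1.2 N in y). I'll shift slightly to cradle +y (tool −y) to centre.

Call:
jog_arm([
  {"dx": 0,"dy": -0.4,"dz": 0,"rx": 0,"ry": 0,"rz": 0,"claw": 195},
  {"dx": 0,"dy": 0,"dz": 0,"rx": 0,"ry": 0,"rz": 0,"claw": 195},
  {"dx": 0,"dy": 0,"dz": 0,"rx": 0,"ry": 0,"rz": 0,"claw": 195},
])

```text
time_s: 21.37
eef_pos: [0.6032, 0.0864, 0.0443]
tcp_rot: [[0.913, -0.329, 0.243], [-0.318, -0.944, -0.084], [0.257, -0.0, -0.966]]
force: [-2.7, 1.9, 0.7]
grip_width: 0.02
```

```bash
python3 st.py|head -2
```

```text
t 21.37 p [0.6032 0.0864 0.0443] cradle mm [-9.   0.3] F cr [-3.15  0.87] 0.7 w 0.02
yawerr deg 0.16 z [ 0.2426 -0.0845 -0.9664] T [0.48 0.84 0.07]
```

Call:
jog_arm([
  {"dx": 0.2,"dy": 0,"dz": 0.05,"rx": 0,"ry": 0,"rz": 0,"claw": 195},
  {"dx": 0.2,"dy": 0,"dz": 0.05,"rx": 0,"ry": 0,"rz": 0,"claw": 195},
  {"dx": 0,"dy": 0,"dz": 0,"rx": 0,"ry": 0,"rz": 0,"claw": 195},
])

```text
time_s: 21.62
eef_pos: [0.6034, 0.0863, 0.0443]
tcp_rot: [[0.913, -0.329, 0.242], [-0.318, -0.944, -0.085], [0.256, 0.0, -0.967]]
force: [-5.1, 2.5, 1.1]
grip_width: 0.0201
```

```bash
python3 st.py|head -2
```

```text
t 21.62 p [0.6034 0.0863 0.0443] cradle mm [-8.8  0.2] F cr [-5.7   0.69] 1.1 w 0.0201
yawerr deg 0.16 z [ 0.2422 -0.0845 -0.9665] T [0.61 1.07 0.09]
```

Call:
jog_arm([
  {"dx": 0.2,"dy": -0.1,"dz": 0.05,"rx": 0,"ry": 0,"rz": 0,"claw": 195},
  {"dx": 0.1,"dy": 0,"dz": 0.02,"rx": 0,"ry": 0,"rz": 0,"claw": 195},
  {"dx": 0,"dy": 0,"dz": 0,"rx": 0,"ry": 0,"rz": 0,"claw": 195},
])

```text
time_s: 21.87
eef_pos: [0.6034, 0.0864, 0.0442]
tcp_rot: [[0.913, -0.329, 0.242], [-0.318, -0.944, -0.085], [0.256, 0.0, -0.967]]
force: [-4.6, 2.2, 2.5]
grip_width: 0.0201
```

```bash
python3 st.py|head -2
```

```text
t 21.87 p [0.6034 0.0864 0.0442] cradle mm [-8.7  0.3] F cr [-5.09  0.59] 2.53 w 0.0201
yawerr deg 0.17 z [ 0.2418 -0.0846 -0.9666] T [0.64 1.3  0.12]
```

Call:
jog_arm([
  {"dx": 0.2,"dy": 0,"dz": 0,"rx": 0,"ry": 0,"rz": 0,"claw": 195},
  {"dx": 0,"dy": 0,"dz": 0,"rx": 0,"ry": 0,"rz": 0,"claw": 195},
  {"dx": 0,"dy": 0,"dz": 0,"rx": 0,"ry": 0,"rz": 0,"claw": 195},
])

```text
time_s: 22.12
eef_pos: [0.6035, 0.0864, 0.0442]
tcp_rot: [[0.913, -0.329, 0.242], [-0.318, -0.944, -0.085], [0.256, 0.0, -0.967]]
force: [-5.9, 2.8, 2.4]
grip_width: 0.0197
```

```bash
python3 look.py 14 2
```

```text
t 22.12 p [0.6035 0.0864 0.0442] cradle mm [-8.7  0.3] F cr [-6.48  0.66] 2.37 w 0.0197
yawerr deg 0.17 z [ 0.2416 -0.0846 -0.9667] T [0.7  1.23 0.1 ]
scene [332.2 210.6] [15.  18.4] cart cradle mm [24.5  0.1]
top [250.8 164.5] [15.2 15.4] cart cradle mm [27.2 -0. ]
```

View pics/cscene14.png

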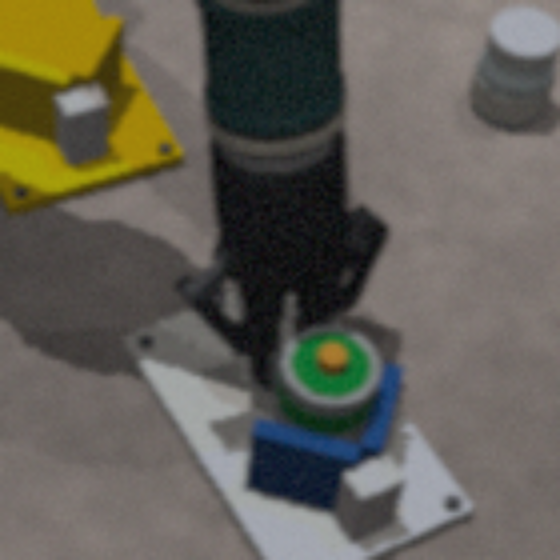

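Seated against both faces, upright, and y about 0. Now raising the push to about 10 N.

Call:
jog_arm([
  {"dx": 0.2,"dy": 0,"dz": 0,"rx": 0,"ry": 0,"rz": 0,"claw": 195},
  {"dx": 0.2,"dy": 0,"dz": 0,"rx": 0,"ry": 0,"rz": 0,"claw": 195},
  {"dx": 0,"dy": 0,"dz": 0,"rx": 0,"ry": 0,"rz": 0,"claw": 195},
])

```text
time_s: 22.47
eef_pos: [0.6035, 0.0864, 0.0442]
tcp_rot: [[0.913, -0.329, 0.241], [-0.318, -0.944, -0.085], [0.255, 0.001, -0.967]]
force: [-6.4, 3.0, 1.9]
grip_width: 0.0206
```

```bash
python3 st.py|head -2
```

```text
t 22.47 p [0.6035 0.0864 0.0442] cradle mm [-8.6  0.3] F cr [-7.03  0.67] 1.86 w 0.0206
yawerr deg 0.18 z [ 0.2411 -0.0846 -0.9668] T [0.75 1.44 0.09]
```

Call:
jog_arm([
  {"dx": 0.3,"dy": 0,"dz": 0,"rx": 0,"ry": 0,"rz": 0,"claw": 195},
  {"dx": 0,"dy": 0,"dz": 0,"rx": 0,"ry": 0,"rz": 0,"claw": 195},
])

```text
time_s: 22.63
eef_pos: [0.6036, 0.0863, 0.0442]
tcp_rot: [[0.913, -0.329, 0.241], [-0.317, -0.944, -0.085], [0.255, 0.001, -0.967]]
force: [-6.5, 2.9, 2.5]
grip_width: 0.0203
```

```bash
python3 st.py|head -2
```

```text
t 22.63 p [0.6036 0.0863 0.0442] cradle mm [-8.6  0.3] F cr [-7.11  0.6 ] 2.49 w 0.0203
yawerr deg 0.19 z [ 0.2407 -0.0846 -0.9669] T [0.7  1.55 0.08]
```

Call:
jog_arm([
  {"dx": 0.2,"dy": 0,"dz": 0,"rx": 0,"ry": 0,"rz": 0,"claw": 195},
  {"dx": 0,"dy": 0,"dz": 0,"rx": 0,"ry": 0,"rz": 0,"claw": 195},
])

```text
time_s: 22.8
eef_pos: [0.6036, 0.0863, 0.0442]
tcp_rot: [[0.913, -0.329, 0.24], [-0.317, -0.944, -0.085], [0.255, 0.001, -0.967]]
force: [-8.1, 3.2, 3.0]
grip_width: 0.0204
```

```bash
python3 st.py|head -2
```

```text
t 22.8 p [0.6036 0.0863 0.0442] cradle mm [-8.6  0.3] F cr [-8.67  0.37] 2.96 w 0.0204
yawerr deg 0.19 z [ 0.2404 -0.0846 -0.967 ] T [0.76 1.62 0.06]
```

Call:
jog_arm([
  {"dx": 0.25,"dy": 0,"dz": -0.1,"rx": 0,"ry": 0,"rz": 0,"claw": 195},
  {"dx": 0,"dy": 0,"dz": 0,"rx": 0,"ry": 0,"rz": 0,"claw": 195},
])

```text
time_s: 22.97
eef_pos: [0.6036, 0.0863, 0.0443]
tcp_rot: [[0.913, -0.328, 0.24], [-0.317, -0.945, -0.085], [0.255, 0.001, -0.967]]
force: [-7.3, 3.8, 1.6]
grip_width: 0.0199
```

```bash
python3 st.py|head -2
```

```text
t 22.97 p [0.6036 0.0863 0.0443] cradle mm [-8.6  0.3] F cr [-8.1   1.16] 1.6 w 0.0199
yawerr deg 0.2 z [ 0.2401 -0.0846 -0.9671] T [0.84 1.72 0.01]
```

Call:
jog_arm([
  {"dx": 0.25,"dy": -0.05,"dz": 0,"rx": 0,"ry": 0,"rz": 0,"claw": 195},
  {"dx": 0,"dy": 0,"dz": 0,"rx": 0,"ry": 0,"rz": 0,"claw": 195},
])

```text
time_s: 23.13
eef_pos: [0.6037, 0.0863, 0.0442]
tcp_rot: [[0.914, -0.328, 0.24], [-0.317, -0.945, -0.085], [0.254, 0.001, -0.967]]
force: [-8.6, 3.8, 2.4]
grip_width: 0.0204
```

```bash
python3 st.py|head -2
```

```text
t 23.13 p [0.6037 0.0863 0.0442] cradle mm [-8.5  0.3] F cr [-9.37  0.74] 2.44 w 0.0204
yawerr deg 0.2 z [ 0.2397 -0.0847 -0.9671] T [0.85 1.81 0.04]
```

Call:
jog_arm([
  {"dx": 0.15,"dy": 0,"dz": 0,"rx": 0,"ry": 0,"rz": 0,"claw": 195},
  {"dx": 0,"dy": 0,"dz": 0,"rx": 0,"ry": 0,"rz": 0,"claw": 195},
])

```text
time_s: 23.3
eef_pos: [0.6036, 0.0863, 0.0442]
tcp_rot: [[0.914, -0.328, 0.239], [-0.317, -0.945, -0.085], [0.254, 0.001, -0.967]]
force: [-7.8, 4.1, 1.9]
grip_width: 0.0198
```

```bash
python3 st.py|head -2
```

```text
t 23.3 p [0.6036 0.0863 0.0442] cradle mm [-8.5  0.3] F cr [-8.75  1.28] 1.92 w 0.0198
yawerr deg 0.2 z [ 0.2394 -0.0847 -0.9672] T [0.83 1.84 0.11]
```

Call:
jog_arm([
  {"dx": 0.2,"dy": -0.05,"dz": 0,"rx": 0,"ry": 0,"rz": 0,"claw": 195},
  {"dx": 0,"dy": 0,"dz": 0,"rx": 0,"ry": 0,"rz": 0,"claw": 195},
  {"dx": 0,"dy": 0,"dz": 0,"rx": 0,"ry": 0,"rz": 0,"claw": 195},
])

```text
time_s: 23.55
eef_pos: [0.6037, 0.0863, 0.0442]
tcp_rot: [[0.914, -0.328, 0.239], [-0.317, -0.945, -0.085], [0.254, 0.002, -0.967]]
force: [-8.4, 3.3, 2.6]
grip_width: 0.0199
```

```bash
python3 st.py|head -2
```

```text
t 23.55 p [0.6037 0.0863 0.0442] cradle mm [-8.5  0.3] F cr [-9.03  0.28] 2.57 w 0.0199
yawerr deg 0.21 z [ 0.2392 -0.0847 -0.9673] T [0.86 1.96 0.09]
```

Call:
jog_arm([
  {"dx": 0,"dy": 0,"dz": 0,"rx": 0,"ry": 0,"rz": 0,"claw": 195},
])

```text
time_s: 23.63
eef_pos: [0.6037, 0.0863, 0.0442]
tcp_rot: [[0.914, -0.328, 0.239], [-0.317, -0.945, -0.085], [0.254, 0.002, -0.967]]
force: [-9.4, 3.6, 2.6]
grip_width: 0.0203
```

Call:
jog_arm([
  {"dx": 0,"dy": 0,"dz": 0,"rx": 0,"ry": 0,"rz": 0,"claw": 195},
])

```text
time_s: 23.72
eef_pos: [0.6037, 0.0863, 0.0442]
tcp_rot: [[0.914, -0.328, 0.239], [-0.317, -0.945, -0.085], [0.254, 0.001, -0.967]]
force: [-8.9, 4.0, 2.8]
grip_width: 0.0202
```

Call:
jog_arm([
  {"dx": 0,"dy": 0,"dz": 0,"rx": 0,"ry": 0,"rz": 0,"claw": 195},
])

```text
time_s: 23.8
eef_pos: [0.6037, 0.0863, 0.0442]
tcp_rot: [[0.914, -0.328, 0.239], [-0.317, -0.945, -0.085], [0.254, 0.002, -0.967]]
force: [-9.3, 4.0, 1.6]
grip_width: 0.02
```

```bash
python3 st.py|head -2
```

```text
t 23.8 p [0.6037 0.0863 0.0442] cradle mm [-8.5  0.3] F cr [-10.09   0.67] 1.58 w 0.02
yawerr deg 0.21 z [ 0.2392 -0.0847 -0.9673] T [0.83 1.94 0.08]
```

About 9.8 N on average, with a lateral imbalance of about 0.6 N. Holding for more than 1 s.

Call:
jog_arm([
  {"dx": 0,"dy": 0,"dz": 0,"rx": 0,"ry": 0,"rz": 0,"claw": 195},
  {"dx": 0,"dy": 0,"dz": 0,"rx": 0,"ry": 0,"rz": 0,"claw": 195},
  {"dx": 0,"dy": 0,"dz": 0,"rx": 0,"ry": 0,"rz": 0,"claw": 195},
  {"dx": 0,"dy": 0,"dz": 0,"rx": 0,"ry": 0,"rz": 0,"claw": 195},
  {"dx": 0,"dy": 0,"dz": 0,"rx": 0,"ry": 0,"rz": 0,"claw": 195},
  {"dx": 0,"dy": 0,"dz": 0,"rx": 0,"ry": 0,"rz": 0,"claw": 195},
  {"dx": 0,"dy": 0,"dz": 0,"rx": 0,"ry": 0,"rz": 0,"claw": 195},
  {"dx": 0,"dy": 0,"dz": 0,"rx": 0,"ry": 0,"rz": 0,"claw": 195},
])

```text
time_s: 24.47
eef_pos: [0.6037, 0.0863, 0.0442]
tcp_rot: [[0.914, -0.328, 0.239], [-0.317, -0.945, -0.085], [0.254, 0.002, -0.967]]
force: [-9.9, 4.5, 2.9]
grip_width: 0.0202
```

Call:
jog_arm([
  {"dx": 0,"dy": 0,"dz": 0,"rx": 0,"ry": 0,"rz": 0,"claw": 195},
  {"dx": 0,"dy": 0,"dz": 0,"rx": 0,"ry": 0,"rz": 0,"claw": 195},
  {"dx": 0,"dy": 0,"dz": 0,"rx": 0,"ry": 0,"rz": 0,"claw": 195},
  {"dx": 0,"dy": 0,"dz": 0,"rx": 0,"ry": 0,"rz": 0,"claw": 195},
  {"dx": 0,"dy": 0,"dz": 0,"rx": 0,"ry": 0,"rz": 0,"claw": 195},
  {"dx": 0,"dy": 0,"dz": 0,"rx": 0,"ry": 0,"rz": 0,"claw": 195},
  {"dx": 0,"dy": 0,"dz": 0,"rx": 0,"ry": 0,"rz": 0,"claw": 195},
  {"dx": 0,"dy": 0,"dz": 0,"rx": 0,"ry": 0,"rz": 0,"claw": 195},
])

```text
time_s: 25.13
eef_pos: [0.6037, 0.0863, 0.0442]
tcp_rot: [[0.914, -0.328, 0.239], [-0.317, -0.945, -0.085], [0.254, 0.002, -0.967]]
force: [-8.2, 4.5, 2.4]
grip_width: 0.0201
```

```bash
python3 look.py 15 1
```

```text
t 25.13 p [0.6037 0.0863 0.0442] cradle mm [-8.5  0.3] F cr [-9.23  1.54] 2.39 w 0.0201
yawerr deg 0.21 z [ 0.2392 -0.0847 -0.9673] T [0.85 1.96 0.02]
scene [332.3 210.6] [15.  18.3] cart cradle mm [24.7  0.2]
```

Call:
jog_arm([
  {"dx": -0.6,"dy": 0,"dz": -0.15,"rx": 0,"ry": 0,"rz": 0,"claw": 195},
  {"dx": -0.6,"dy": 0,"dz": -0.15,"rx": 0,"ry": 0,"rz": 0,"claw": 195},
  {"dx": -1,"dy": 0,"dz": -0.25,"rx": 0,"ry": 0,"rz": 0,"claw": 195},
  {"dx": -2,"dy": 0,"dz": -0.5,"rx": 0,"ry": 0,"rz": 0,"claw": 195},
  {"dx": -4,"dy": 0,"dz": -1,"rx": 0,"ry": 0,"rz": 0,"claw": 195},
  {"dx": -8,"dy": 0,"dz": -2,"rx": 0,"ry": 0,"rz": 0,"claw": 195},
  {"dx": -12,"dy": 0,"dz": -3,"rx": 0,"ry": 0,"rz": 0,"claw": 195},
  {"dx": -12,"dy": 0,"dz": -3,"rx": 0,"ry": 0,"rz": 0,"claw": 195},
])

```text
time_s: 25.85
eef_pos: [0.5667, 0.0989, 0.0447]
tcp_rot: [[0.912, -0.33, 0.244], [-0.319, -0.944, -0.085], [0.258, -0.0, -0.966]]
force: [0.3, -0.1, 0.7]
grip_width: 0.02
```

Call:
jog_arm([
  {"dx": -12,"dy": 0,"dz": -3,"rx": 0,"ry": 0,"rz": 0,"claw": 195},
  {"dx": 0,"dy": 0,"dz": -12,"rx": 0,"ry": 0,"rz": 0,"claw": 195},
  {"dx": 6,"dy": 0,"dz": -25,"rx": 0,"ry": 0,"rz": 0,"claw": 195},
  {"dx": 6,"dy": 0,"dz": -25,"rx": 0,"ry": 0,"rz": 0,"claw": 195},
  {"dx": 6,"dy": 0,"dz": -25,"rx": 0,"ry": 0,"rz": 0,"claw": 195},
  {"dx": 4,"dy": 0,"dz": -15,"rx": 0,"ry": 0,"rz": 0,"claw": 195},
  {"dx": 0,"dy": 0,"dz": 0,"rx": 0,"ry": 0,"rz": 0,"claw": 195},
  {"dx": 0,"dy": 0,"dz": 0,"rx": 0,"ry": 0,"rz": 0,"claw": 195},
])

```text
time_s: 26.52
eef_pos: [0.5513, 0.1049, 0.1503]
tcp_rot: [[0.912, -0.329, 0.246], [-0.319, -0.944, -0.084], [0.26, -0.002, -0.966]]
force: [-0.3, -0.1, -1.0]
grip_width: 0.02
```

```bash
python3 look.py 16 2; python3 - <<'E'
from meas import *
from st import cr
for n in('scene','top'):
    im=cv2.imread(f'pics/{n}16.png');b=(200,205,40,28) if n=='scene' else (310,210,45,45)
    print(cv2.fitEllipse(cv2.convexHull(cen(im,(0,170,120),(8,255,255),b)))[0])
E
```

```text
t 26.52 p [0.5513 0.1049 0.1503] cradle mm [-64.1   0.5] F cr [-0.22 -0.19] -0.97 w 0.02
yawerr deg 0.09 z [ 0.246  -0.0839 -0.9656] T [ 0.09  0.3  -0.01]
scene [332.2 210.8] [14.5 18.4] cart cradle mm [25.1 -0.2]
top [250.9 164.6] [14.9 15.2] cart cradle mm [27.3 -0.3]
t 26.62 p [0.5499 0.1045 0.1481] cradle mm [-65.3  -0.3] F cr [0.34 0.47] 0.61 w 0.02
yawerr deg 0.14 z [ 0.2421 -0.0851 -0.9665] T [ 0.1   0.24 -0.  ]
(215.54026794433594, 225.291748046875)
(330.7193908691406, 228.14410400390625)
```

View pics/scene16.png

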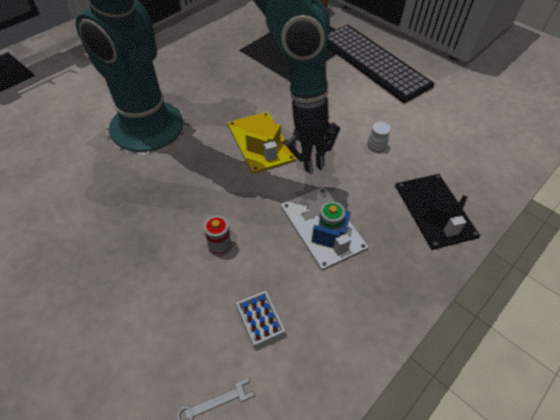

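View pics/ctop16.png

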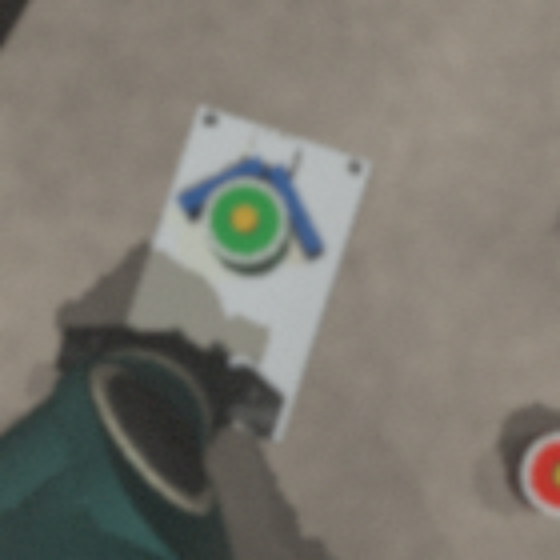

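The cartridge is upright in the V and has not moved since pressing: scene (332,211), top (251,165). The red cartridge, tray, wrench and jar are in their first places, and the tool is free. Handing in.

```bash
python3 -c "
from bench import env
print(env.job_done(), env.sense()['time_s'])"
```

```text
the job is handed in; nothing more can be done
the job is handed in; nothing more can be done
```

The fresh cartridge is upright and home in the V, and I handed the job in at about 26.6 s of the 61 s allowed. No verdict is reported.

- **Placing:** I gripped the cartridge high and set it down on the clear part of the foot plate. The set-down was felt at plate height and peaked at about 5 N net upward on the wrist. I then let go and pushed it into the V with the two fingers 20 mm apart, low on its side.
- **Pressing:** The −y face touched first, so I shifted the tool about 0.6 mm in total to cradle +y. I then pressed with about 9.7 N for about 1.6 s; single readings ran from 9.0 to 10.8 N. The sideways imbalance was about 0.3–1.5 N. That works out to roughly 6–8 N on each face, inferred from the wrist force because the faces were not measured directly.
- **Last checks:** After backing away, the cartridge stood at cradle x +25.1 mm (scene view) and +27.3 mm (top view), y −0.3 mm, unchanged from while it was pressed. The two views disagree by about 2 mm, which is within the calibration. The V was found about 6 mm beyond its nominal setting.
- **The rest of the scene:** The red cartridge measured the same as at the start. The tray, wrench and jar were only looked at in the picture and seem untouched. The wrist force was near zero with the tool clear.

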